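# Seal the leak-test box and click its vacuum lever up to the green notch

## Robot

A 6-joint arm with a two-finger parallel gripper is mounted at the origin on the work surface. World frame = base frame: x ahead of the robot, y to its left, z up, the work surface at z = 0. Lengths are in m, angles in rad, forces in N, time in s.
With the tool pointing down it reaches from about 0.35 to 0.775 m from the base axis. Payload 7.3 kg.
Tool frame: the origin (TCP) lies between the finger pads; the fingertips stand 14 mm ahead of it and the grasp point (between the pads) lies 5 mm behind it; z points along the fingers, y is the direction in which the jaws open and shut (so a half turn about z gives the same grasp; the last joint's range is limited). The gripper opens to 92 mm and grips with 3 to 60 N. Pads are 19 mm wide; open, the fingers measure 130 mm over their backs; the gripper's body (75 mm by 190 mm) begins 47 mm behind the grasp point.
Start: joints at [0.99, 0.342, 1.524, -0, 1.275, -0.146], TCP at [0.221, 0.476, 0.241] pointing down, gripper open.
Joint ranges: [-2.53, 2.53], [-0.77, 2.02], [0.04, 2.7], [-1, 4.14], [0.28, 2.66], [-3.11, 3.11]. Speed limits (rad/s): [2.57, 2.57, 3.14, 3.14, 3.14, 3.14].

## Interface

Orientations are given as [roll, pitch, yaw] about the fixed x, y, z axes, in that order (R = Rz(yaw) Ry(pitch) Rx(roll)).
In Python, from cell import robot gives the robot as it stands.
- The arm moves only by the shell command python3 -m creep 'ROWS' [FORCE]. ROWS is JSON, a list that holds one entry, the list of rows, each a list of 7 numbers: the shift along the tool's x, y, z in cm, then the turn, a rotation vector about the tool's x, y, z in degrees, then the gripper command: -1 is shut, 1 is fully open, values between are in proportion. In form: [[[tx, ty, tz, wx, wy, wz, gripper], ...]]. A call has 1 to 8 rows; each row is the pose to reach, as a shift and turn from the pose measured when the call began, along the tool's axes at that moment; what a row does not reach only later rows make up. A row lasts 1/10 s, in which the tool goes at most 50 mm and 8.59 degrees, less where a joint would pass 70% of its speed; a pose out of reach is approached as far as the arm can. A call with a gripper value outside its range is refused whole. The fingers move at their own pace and stop on an object; FORCE is the grip in N (left out, the last holds). Time passes only in rows, so rows that repeat a pose let the fingers close. It gives the time, the measured TCP pose, the force and the opening at its end, in the units of the state.
- robot.observe(): the state, without advancing time (a new reading comes with each control period).
- robot.read_camera(name): name is "scene" or "side" or "wrist"; returns the picture (384x512x3 uint8, red, green, blue); there is no depth.
- robot.camera_params(name): a dict with "camera_matrix" (3x3 intrinsics, pixels), "k1" (the pictures are not rectified: a ray, as slopes to the right and down, at radius r is drawn at 1 + k1 r^2 times it, then the intrinsics apply), "R" (3x3) and "t" (3): a world point X has camera coordinates R X + t. Camera axes: x right, y down, z forward; pixel columns grow to the right and rows downward; lengths in m; the calibration is good to about 2 mm. A picture is of the moment at which its call begins: read the wrist's pose just before it. camera_params takes no time and is no camera call; for the wrist camera it gives the pose at the moment of the call.
- robot.hand_in(): hands the job in, once; it reports no verdict.
Trained networks look in the newest picture that a camera, given by its name, has taken for a name from the list of things; names that differ only in an ending like _2 or _b are one class to them, and where a whole thing is asked for, a point or a joint stands for the part that bears it (a point fixed in the world has none). Each returns a list of dicts, best first, with "score" (0 to 1); they miss things now and then, are a little off and sometimes report something else, mostly with a low value. They report only what shows in the picture. A call takes as long as a camera call. They do not tell look-alikes from the thing itself.
- robot.look_for(camera, label): "centre" ([x, y, z] in m, in the coordinates of the camera as it stood for that picture, good to about 4 mm: the middle of the surface that is visible of it).
- robot.masks_of(camera, label): "mask" (384x512 bool, what is visible of it).
The state is a dict: "time": time; "qpos": joint angles; "qvel": joint speeds; "joint_efforts": joint torques, N m; "tool_pos": TCP position; "tool_rot": TCP orientation; "contact_force": force on the tool from outside, world axes, zero at the start; "torque": the same for the moment, N m; "opening": finger opening in m.
Only numpy, scipy, OpenCV 4.12 (cv2) and the standard library are available. Lean on these libraries where they do the work, as an engineer would, in place of code of your own. Each camera call takes 0.05 s, during which the arm holds its last target.

## Task

Get the vacuum leak-test box ready: first lay the green drain plug, which lies on the hatch in the way of the T-handle, in the grey tray clear of the steel ring, then turn the black T-handle clockwise until it stops and the hatch is drawn fully down on its gasket. Then push the red thumb lever on the blue regulator, which stands in one of the three white-marked notches, away from there one click at a time: rest half a second in each of the two yellow-marked notches, stop in the green-marked notch without ever going on into the red one, and let go. Do not shift or tip the black mouthpiece, the white cap or the steel ring.

Things in the scene. Friction and masses are not known exactly. Their poses are not given: they have to be found in the camera images.
- plug_grip (a point): Green plastic drain plug, loose, lying on its side on the hatch (60 g). Its grip is a block 50 (x) x 22 (y) x 30 (z) mm; from the +x end of the block a round 30 mm flange and 24 mm barrel run on to x = +63 mm. The point is the centre of the grip block, 15 mm above what it rests on; x along the plug, z up.
- tray_in (a point): Grey open tray, fixed, 220 (x) x 160 (y) x 35 mm outside, walls and floor 5 mm. The point is the centre of its inner floor (5 mm above the counter), axes along the tray, z up.
- spacer_center (a point): Stainless ring 70 mm across, 18 mm high, loose, lying flat in the tray; the point is its centre, 9 mm above the tray's floor. Not to be moved.
- handle_grip (a point): Black T-handle with a small red mark on one end, standing on the aluminium hatch of the grey box (240 x 220 x 100 mm). Its bar is 110 (x) x 16 (y) x 22 (z) mm; the point is the bar's centre, on the turning axis, 31 mm above the hatch's upper face; x along the bar, z up along the axis (the hatch leans up to 2 degrees). A 14 mm stem below the bar. The bar sinks about 4 mm as it is turned home.
- handle (a joint): Angle of the T-handle, rad: 0 loose, grows clockwise seen from above, stop at 1.45; at 1.4 the hatch is tight. Stays where it is left; takes about 0.15 N m.
- hatch (a joint): Draw-down of the hatch, rad: 0 standing 7 mm proud of the gasket at its front edge, 0.035 drawn tight; the T-handle alone drives it (0.025 per rad of handle). The hatch is 210 x 200 x 12 mm, hinged along the far (+x) edge of the box, its upper face at about 115 mm.
- lever_tip (a point): Centre of the red thumb pad of the lever: a block 14 (x, push direction) x 22 (y) x 36 (z, along the lever) mm. The point is 90 mm from the pivot.
- lever_pivot (a point): Pivot of the lever on the fixed blue regulator, 70 mm above the counter. Lever turns about this frame's y axis; x is the direction in which the pad goes when the joint grows; z up. A steel gauge, 50 mm across and with its top 140 mm above the counter, stands at y = -80 mm beside it (nearest edge y = -55 mm). Housing below the lever 100 x 60 mm, top 70 mm above the counter (16 mm more round the pivot); base plate 150 x 155 x 12 mm.
- lever (a joint): Lever angle, rad, one notch per 0.22: white 0, 0.22, 0.44; yellow 0.66, 0.88; green 1.10; red 1.32. At 0 it leans 0.66 rad to -x of lever_pivot, at 0.66 it is upright; it points at its notch's mark on the black plate beside it. Starts in a white notch. Each is a detent: about 4 N at the pad takes it over the crest half-way to the next, it snaps on in, and stays when let go.
- mouthpiece_center (a point): Black rubber mouthpiece standing on the counter, 62 mm across and 124 mm high; the point is its centre, 62 mm up. Loose bystander.
- cap_center (a point): White cap of a pulsation chamber, 68 mm across and 62 mm high with a spout on top, standing on the counter; the point is its centre, 31 mm up. Loose bystander.
- plug: The drain plug's body, origin below the grip point at its underside.
- mouthpiece: The mouthpiece's body, origin at its underside.
- cap: The cap's body, origin at its underside.
- spacer: The ring's body, origin at its underside.
Not all that is in view belongs to the job. What is meant by the plug is not brown, orange or purple, and is the smaller of those in its own colour.

How it is judged:
On the way, in this order (a step that is already met when the one before it is completed fails the run):
1. the green plug lies in the tray, let go (x of plug_grip in the frame of tray_in between -0.09 and 0.09 m and y of plug_grip in the frame of tray_in between -0.066 and 0.066 m and z of plug_grip in the frame of tray_in below 0.03 m and contact force between plug and the fingers below 0.1 N and linear speed of plug below 0.03 m/s), for 0.2 s.
2. the T-handle is turned home and the hatch is drawn down tight (value of joint handle above 1.3 rad and value of joint hatch above 0.0315 rad), for 0.2 s.
3. the lever rests in the first yellow notch (value of joint lever between 0.594 and 0.726 rad and velocity of joint lever between -0.3 and 0.3 rad/s), for 0.3 s.
4. the lever rests in the second yellow notch (value of joint lever between 0.814 and 0.946 rad and velocity of joint lever between -0.3 and 0.3 rad/s), for 0.3 s.
5. the lever rests in the green notch (value of joint lever between 1.034 and 1.166 rad and velocity of joint lever between -0.3 and 0.3 rad/s), for 0.3 s.
At the end, for the whole second after the job is handed in: The plug lies at rest in the tray, let go (its grip's centre within 90 mm along and 66 mm across of the tray's centre, less than 30 mm above its floor); the T-handle is beyond 1.3 rad and the hatch beyond 0.0315 rad; the lever rests in the green notch (1.10 rad) within 0.066 rad (all of step 1 and all of step 2 and all of step 5); the robot touches nothing.
It fails at once if the lever goes past the green notch into the red one (value of joint lever above 1.221 rad).
It fails at once if the black rubber mouthpiece is shifted more than 20 mm or tipped (distance of mouthpiece_center from where it was at the start of the episode above 0.02 m or angle between mouthpiece's own z axis and vertical above 0.3 rad).
It fails at once if the white cap is shifted more than 20 mm or tipped (distance of cap_center from where it was at the start of the episode above 0.02 m or angle between cap's own z axis and vertical above 0.3 rad).
It fails at once if the steel spacer ring is shifted more than 20 mm or tipped (distance of spacer_center from where it was at the start of the episode above 0.02 m or angle between spacer's own z axis and vertical above 0.3 rad).
It also fails if it takes over 72 s, if anything falls off the work surface, if the arm or the gripper's body presses on something with over 40 N, if the wrist force passes 120 N, or if a joint passes its speed limit or range.

## Working session

There is one attempt and no reset: what is moved stays moved. The work goes in short steps, Python scripts to look and compute and a shell command to move; the robot and the scene stay as the last step left them, time stands still between calls to the robot, and variables do not carry over. Pictures are saved under pics/ and viewed, and the job is handed in when it is done.

```bash
ls; mkdir -p pics; cat > h.py <<'E'
import numpy as np, cv2
from cell import robot
from scipy.spatial.transform import Rotation as Ro
def snap(n,f):
    im=robot.read_camera(n); cv2.imwrite('pics/'+f,im[:,:,::-1]); return im
E
python3 - <<'E'
from h import *
print(robot.observe())
a=robot.read_camera('scene');b=robot.read_camera('side')
cv2.imwrite('pics/s0.png',a[:,:,::-1]);cv2.imwrite('pics/d0.png',b[:,:,::-1])
c=snap('wrist','w0.png')
for n in ('scene','side'):
    p=robot.camera_params(n);print(n,p)
E
```

```text
pics
{'time': 0.0, 'qpos': array([ 9.89992579e-01,  3.42717600e-01,  1.52500487e+00,  3.11519951e-05,
        1.27536727e+00, -1.45996998e-01]), 'qvel': array([ 0.00059551, -0.00129625, -0.0006028 , -0.00081706,  0.00214584,
        0.00013157]), 'joint_efforts': array([ 1.23628652e-04, -4.31256759e+01, -2.44217688e+01,  7.16289645e-02,
        5.61873545e-02, -1.03188765e-04]), 'tool_pos': array([0.22091335, 0.47585079, 0.24005183]), 'tool_rot': array([-3.14011583e+00, -2.47266339e-04,  2.70677663e+00]), 'contact_force': array([-0.49400307, -0.27123732, -0.07994651]), 'torque': array([ 0.03090352,  0.00012254, -0.06669361]), 'opening': 0.09177750925808931}
scene {'camera_matrix': array([[385.65806163,   0.        , 255.41992693],
       [  0.        , 385.65806163, 193.27084344],
       [  0.        ,   0.        ,   1.        ]]), 'k1': -0.019818532783771093, 'R': array([[ 0.53939703,  0.84200156,  0.00917719],
       [ 0.5904339 , -0.37042415, -0.7170591 ],
       [-0.60036543,  0.39219808, -0.69695195]]), 't': array([-0.30108394, -0.2034003 ,  1.42385909])}
side {'camera_matrix': array([[396.37368788,   0.        , 254.41514544],
       [  0.        , 396.37368788, 186.9870235 ],
       [  0.        ,   0.        ,   1.        ]]), 'k1': 0.029930185351883767, 'R': array([[ 0.81002553, -0.5863008 ,  0.01048873],
       [-0.43120186, -0.60767404, -0.6669312 ],
       [ 0.39739602,  0.53570854, -0.74504548]]), 't': array([-0.41302273,  0.33721983,  0.92213325])}
```

View pics/s0.png

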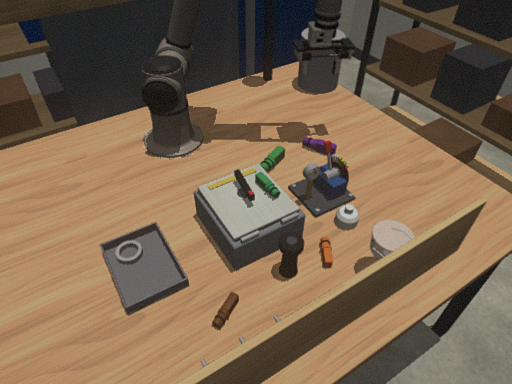

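View pics/d0.png

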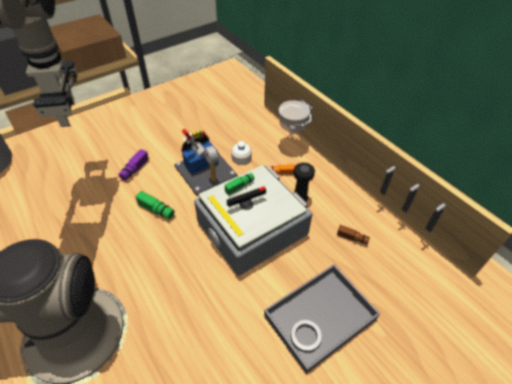

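View pics/w0.png

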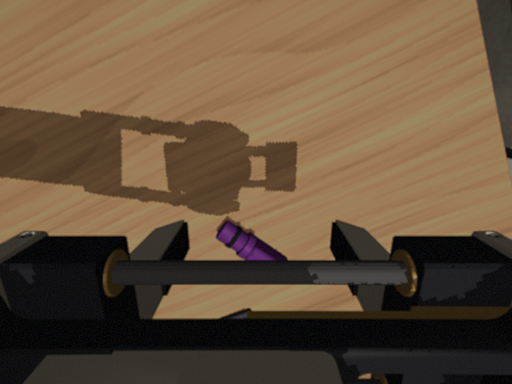

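Scene picture: green plugs at (267,184) on the hatch and at (273,158) on the counter. The smaller one, on the hatch, fits the description. The T-handle is at (244,185), the lever at (329,150), the tray at (143,265), the ring at (128,251), the mouthpiece at (290,256) and the cap at (347,215). Next I localise with the networks and confirm with a crop.

```bash
python3 - <<'E'
from h import *
ims={}
for n in ('scene','side'):
    p=robot.camera_params(n);R,t=p['R'],p['t']
    ims[n]=robot.read_camera(n)
    for l in ('plug_grip','tray_in','spacer_center','handle_grip','lever_tip','lever_pivot','mouthpiece_center','cap_center'):
        try:
            for d in robot.look_for(n,l)[:3]:
                print(n,l,round(d['score'],2),np.round(R.T@(np.array(d['centre'])-t),4))
        except Exception as e: print(l,e)
a=ims['scene'][130:260,190:370];b=ims['side'][110:270,120:330]
cv2.imwrite('pics/c1.png',cv2.resize(a,None,fx=4.3,fy=4.3,interpolation=3)[:,:,::-1])
cv2.imwrite('pics/c2.png',cv2.resize(b,None,fx=3.7,fy=3.7,interpolation=3)[:,:,::-1])
print(robot.observe()['time'])
E
```

```text
scene plug_grip 0.85 [0.3213 0.2207 0.0324]
scene plug_grip 0.73 [ 0.7161 -0.1856  0.0272]
scene plug_grip 0.7 [0.5145 0.0589 0.1408]
scene tray_in 0.76 [ 0.4967 -0.3025  0.001 ]
scene spacer_center 0.88 [ 0.4343 -0.3155  0.0202]
scene handle_grip 0.84 [0.4933 0.0015 0.1564]
scene lever_tip 0.49 [0.4895 0.2963 0.1409]
scene lever_pivot 0.96 [0.5274 0.2693 0.0331]
scene mouthpiece_center 0.57 [0.7048 0.0091 0.1157]
scene cap_center 0.89 [0.6572 0.2521 0.0371]
side plug_grip 0.93 [0.311  0.2167 0.0379]
side plug_grip 0.86 [0.3325 0.4021 0.0357]
side plug_grip 0.68 [ 0.7035 -0.1853  0.0234]
side tray_in 0.88 [ 0.4902 -0.3024  0.0053]
side spacer_center 0.98 [ 0.4206 -0.3215  0.0198]
side handle_grip 0.78 [0.4845 0.0055 0.1572]
side handle_grip 0.4 [ 0.4234 -0.3179  0.0247]
side lever_tip 0.75 [0.6811 0.0054 0.1138]
side lever_tip 0.42 [0.4828 0.2986 0.1485]
side lever_pivot 0.63 [0.5019 0.2734 0.0271]
side mouthpiece_center 0.97 [0.6821 0.0032 0.1153]
side cap_center 0.76 [0.6338 0.2476 0.0373]
1.05
```

View pics/c1.png

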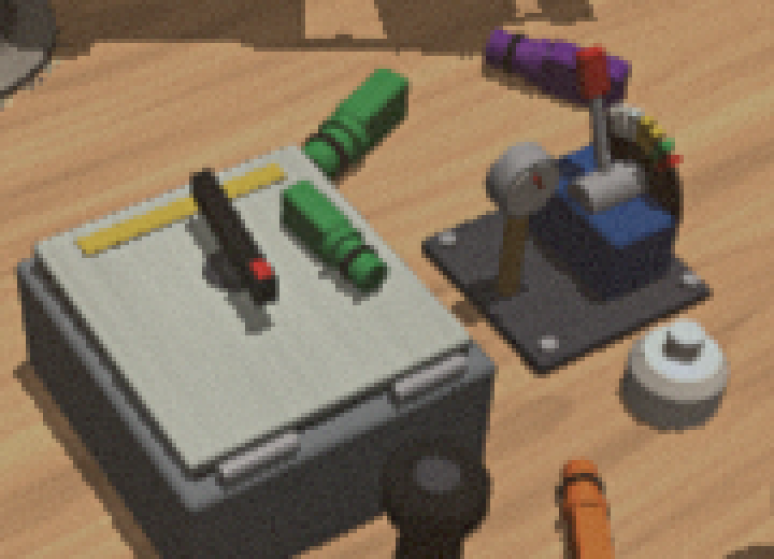

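View pics/c2.png

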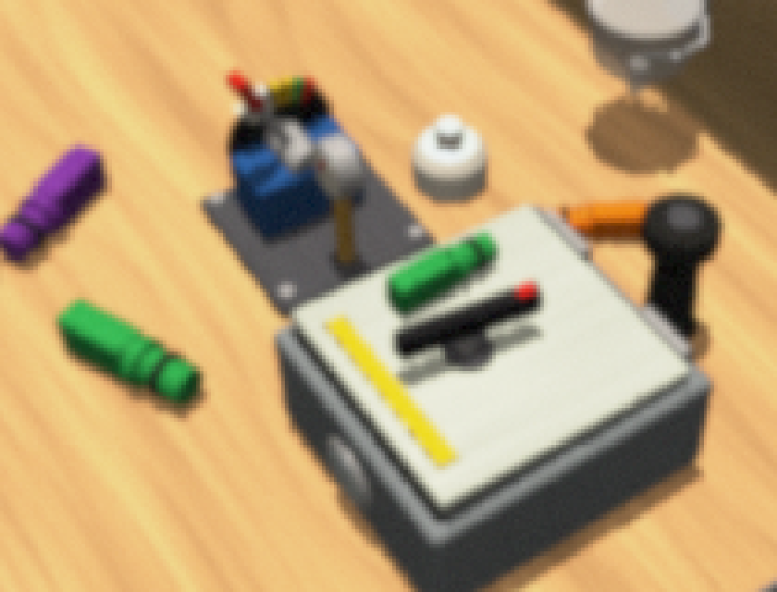

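The crop confirms it: the smaller green plug lies on the hatch beside the T-handle (red mark at its +x end), and the larger green one lies on the counter. Next I work out the wrist camera's mount and a viewing pose.

```bash
cat >> h.py <<'E'
def go(pos,yaw,tilt=None,o=None):
    "tool shift (cm) and turn (deg) to reach pos with tool down at yaw"
    o=o or robot.observe()
    R0=Ro.from_euler('xyz',o['tool_rot']); Rt=Ro.from_euler('xyz',[np.pi,0,yaw])
    if tilt is not None: Rt=tilt
    print('shift cm',np.round(R0.inv().apply(np.array(pos)-o['tool_pos'])*100,2),'turn deg',np.round((R0.inv()*Rt).as_rotvec(degrees=True),1))
def proj(p,X):
    c=p['R']@np.asarray(X,float)+p['t'];s=c[:2]/c[2];s=s*(1+p['k1']*(s@s));return p['camera_matrix'][:2,:2]@s+p['camera_matrix'][:2,2]
def ray(p,uv):
    K=p['camera_matrix'];s=np.array([(uv[0]-K[0,2])/K[0,0],(uv[1]-K[1,2])/K[1,1]]);d=s.copy()
    for _ in range(20): d=s/(1+p['k1']*(d@d))
    v=np.array([d[0],d[1],1.]);return -p['R'].T@p['t'], p['R'].T@(v/np.linalg.norm(v))
def onz(p,uv,z):
    o,d=ray(p,uv);return o+d*(z-o[2])/d[2]
def tri(prs):
    A=np.zeros((3,3));b=np.zeros(3)
    for p,uv in prs:
        o,d=ray(p,uv);M=np.eye(3)-np.outer(d,d);A+=M;b+=M@o
    X=np.linalg.solve(A,b);return X,[round(float(np.linalg.norm(proj(p,X)-uv)),1) for p,uv in prs]
def st():
    o=robot.observe();print('t',round(o['time'],2),'pos',np.round(o['tool_pos'],4),'rpy',np.round(o['tool_rot'],3),'F',np.round(o['contact_force'],1),'T',np.round(o['torque'],2),'op',round(o['opening'],4),'q',np.round(o['qpos'],2));return o
E
python3 - <<'E'
from h import *
o=st();p=robot.camera_params('wrist');print(p['camera_matrix'],p['k1'])
T=Ro.from_euler('xyz',o['tool_rot']).as_matrix()
c=-p['R'].T@p['t'];print('cam in tool',T.T@(c-o['tool_pos']));print('axes in tool (cols x,y,z)',T.T@p['R'].T)
go([0.22,0.47,0.36],2.707)
go([0.43,0.05,0.36],np.pi)
go([0.43,0.05,0.36],np.pi/2)
E
```

```text
t 1.05 pos [0.2211 0.4762 0.2407] rpy [3.142 0.    2.707] F [-0.5 -0.9 -0.3] T [ 0.06 -0.04  0.02] op 0.0916 q [ 0.99  0.34  1.52  0.    1.28 -0.15]
[[269.88235084   0.         259.36147166]
 [  0.         269.88235084 188.21954525]
 [  0.           0.           1.        ]] 0.01008806401862608
cam in tool [ 8.07056874e-02 -4.94348764e-05 -1.43685730e-01]
axes in tool (cols x,y,z) [[-9.22536716e-04 -9.54952936e-01 -2.96755857e-01]
 [ 9.99999542e-01 -9.56948228e-04 -2.93027877e-05]
 [-2.55997209e-04 -2.96755748e-01  9.54953381e-01]]
shift cm [ -0.16  -0.61 -11.93] turn deg [ 0.  0. -0.]
shift cm [-36.89 -29.85 -11.93] turn deg [  0.    0.  -24.9]
shift cm [-36.89 -29.85 -11.93] turn deg [ 0.  -0.  65.1]
```

```bash
python3 - <<'E'
from h import *
go([0.48,-0.04,0.36],np.pi/2+0.05)
E
```

```text
shift cm [-45.22 -35.91 -11.93] turn deg [ 0.  -0.  62.2]
```

```bash
python3 -m creep '[[[0,0,-5,0,0,0,1],[0,0,-10,0,0,0,1],[-5,-4,-12,0,0,10,1],[-9,-7,-12,0,0,18,1],[-14,-11,-12,0,0,26,1],[-18,-14,-12,0,0,34,1],[-22,-18,-12,0,0,42,1],[-26,-21,-12,0,0,50,1]]]'; python3 - <<'E'
from h import *
go([0.48,-0.04,0.36],np.pi/2+0.05)
E
```

```text
time: 1.85
tool_pos: [0.3526, 0.2074, 0.361]
tool_rot: [3.141, -0.0, 1.829]
contact_force: [0.3, -0.4, -0.1]
opening: 0.0918
shift cm [-27.17   6.01   0.1 ] turn deg [ 0.1 -0.  11.9]
```

```bash
python3 -m creep '[[[-5,1,0,0,0,4,1],[-10,2,0,0,0,8,1],[-15,3,0,0,0,12,1],[-19,4,0,0,0,12,1],[-23,5,0,0,0,12,1],[-27,6,0,0,0,12,1],[-27,6,0,0,0,12,1],[-27,6,0,0,0,12,1]]]'; python3 - <<'E'
from h import *
st();snap('wrist','w1.png');p=robot.camera_params('wrist');R,t=p['R'],p['t']
for l in ('plug_grip','handle_grip','lever_tip','lever_pivot','mouthpiece_center','cap_center'):
    for d in robot.look_for('wrist',l)[:3]:
        X=R.T@(np.array(d['centre'])-t);print(l,round(d['score'],2),np.round(X,4),np.round(proj(p,X)))
st()
E
```

```text
time: 2.65
tool_pos: [0.4795, -0.0389, 0.3605]
tool_rot: [-3.141, -0.001, 1.617]
contact_force: [-1.3, 0.9, -0.9]
opening: 0.0922
t 2.65 pos [ 0.4795 -0.0389  0.3605] rpy [-3.141e+00 -1.000e-03  1.617e+00] F [-1.3  0.9 -0.9] T [-0.04  0.1  -0.04] op 0.0922 q [-0.24  0.19  1.4   0.    1.55 -0.29]
plug_grip 0.97 [0.7053 0.1318 0.0287] [407.  52.]
plug_grip 0.93 [ 0.7019 -0.1714  0.03  ] [372. 227.]
plug_grip 0.88 [0.3364 0.1716 0.0344] [172.  10.]
handle_grip 0.93 [0.488  0.0101 0.1585] [268. 132.]
lever_pivot 0.55 [0.545  0.2003 0.0109] [309.   1.]
mouthpiece_center 0.95 [0.6807 0.0179 0.1284] [409. 130.]
mouthpiece_center 0.52 [0.5095 0.0679 0.1439] [288.  84.]
t 3.0 pos [ 0.4793 -0.0375  0.3614] rpy [ 3.14  -0.     1.621] F [-0.1 -0.4  0.4] T [-0.11  0.02  0.04] op 0.0918 q [-0.24  0.19  1.4   0.    1.55 -0.29]
```

View pics/w1.png

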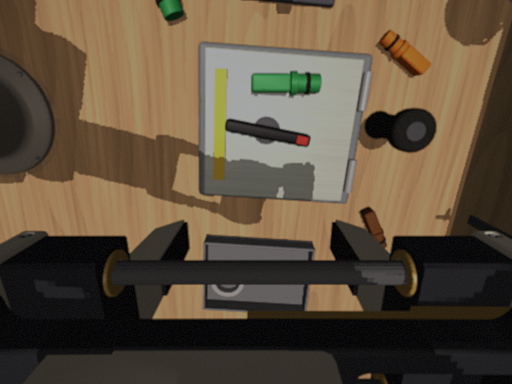

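Wrist picture: plug from (252,84) to (320,82), handle from (227,125) to (309,140), tray (205..312, 237..310) with the ring near (228,285). The mouthpiece is at (409,130). I'll zoom in for pixel measurements.

```bash
python3 - <<'E'
from h import *
im=cv2.imread('pics/w1.png')
c=im[35:205,195:375];cv2.imwrite('pics/c3.png',cv2.resize(c,None,fx=4,fy=3.5,interpolation=2))
p=robot.camera_params('wrist')
hsv=cv2.cvtColor(im,cv2.COLOR_BGR2HSV);m=cv2.inRange(hsv,(50,120,40),(75,255,255));m[:40]=0
ys,xs=np.nonzero(m);print('plug',xs.min(),xs.max(),ys.min(),ys.max(),cv2.minAreaRect(np.c_[xs,ys].astype(np.float32)))
g=xs<285;print(cv2.minAreaRect(np.c_[xs,ys][g].astype(np.float32)))
k=(im.max(2)<60).astype(np.uint8);
red=cv2.inRange(hsv,(0,150,60),(8,255,255))+cv2.inRange(hsv,(172,150,60),(180,255,255));red[:100]=0;red[160:]=0;red[:,350:]=0
ys,xs=np.nonzero(red);print('red',xs.mean(),ys.mean())
np.save('w1p.npy',p,allow_pickle=True)
E
```

```text
plug 252 320 72 94 ((286.0, 83.0), (22.0, 68.0), 90.0)
((268.0, 82.5), (17.0, 32.0), 90.0)
red 301.93859649122805 139.90350877192984
```

View pics/c3.png

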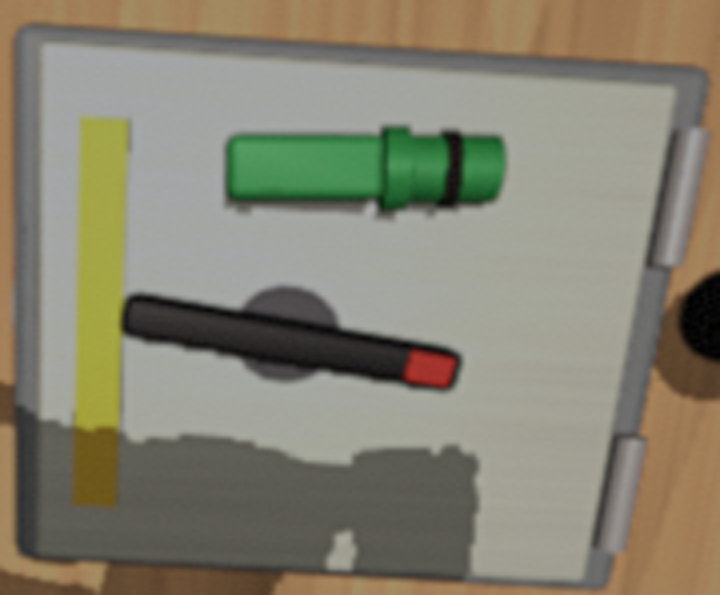

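```bash
cat > m1.py <<'E'
from h import *
p=np.load('w1p.npy',allow_pickle=True).item()
f=lambda cx,cy:(195+cx/4,35+cy/3.5)
z=0.149
for n,c in dict(A=(227,140),B=(382,134),C=(227,195),barrelend=(505,170)).items(): print(n,np.round(onz(p,f(*c),z),4))
a=onz(p,f(228,166),.149);b=onz(p,f(382,168),.149);print('block ends',a,b,np.linalg.norm(a-b),'yaw',np.degrees(np.arctan2(*(b-a)[1::-1])))
for zz in (.158,):
    l=onz(p,f(124,314),zz);r=onz(p,f(460,370),zz);print('handle',l,r,(l+r)/2,np.linalg.norm(l-r),np.degrees(np.arctan2(*(r-l)[1::-1])))
print('stem disc',onz(p,f(288,333),.122))
for n,c,zz in (('hatch BL',(40,45),.125),('hatch TR',(675,88),.115),('BR',(585,582),.115),('box TR',(708,70),.1)):print(n,onz(p,f(*c),zz))
for n,uv in dict(trTL=(205,237),trTR=(312,241),trBL=(205,308),trBR=(308,311)).items(): print(n,np.round(onz(p,uv,.035),4))
print('ring',onz(p,(228,285),.02))
E
python3 m1.py
```

```text
A [0.4643 0.0766 0.149 ]
B [0.5114 0.0808 0.149 ]
C [0.4651 0.0586 0.149 ]
barrelend [0.5502 0.071  0.149 ]
block ends [0.46498664 0.06813894 0.149     ] [0.51232326 0.06979473 0.149     ] 0.047365578943088855 yaw 2.003343890229908
handle [0.43470072 0.01654859 0.158     ] [0.54199633 0.00187865 0.158     ] [0.48834853 0.00921362 0.158     ] 0.10829383742226867 -7.785464579795323
stem disc [0.4875929  0.00922313 0.122     ]
hatch BL [0.40321434 0.10752775 0.125     ]
hatch TR [0.60962368 0.10476971 0.115     ]
BR [ 0.60783311 -0.09288459  0.115     ]
box TR [0.62488387 0.11394657 0.1       ]
trTL [ 0.3824 -0.2067  0.035 ]
trTR [ 0.5898 -0.2051  0.035 ]
trBL [ 0.3808 -0.3731  0.035 ]
trBR [ 0.5988 -0.3701  0.035 ]
ring [ 0.42694105 -0.32504666  0.02      ]
```

```bash
python3 - <<'E'
from h import *
a=cv2.imread('pics/s0.png')[215:315,90:200];b=cv2.imread('pics/d0.png')[255:375,255:385]
a=cv2.resize(a,(440,400),interpolation=2);b=cv2.resize(b,(390,360),interpolation=2)
o=np.zeros((400,800,3),np.uint8);o[:,:400]=a[:,:400];o[:360,410:800]=b;cv2.imwrite('pics/c4.png',o)
go([0.489,0.069,0.20],np.pi)
E
```

```text
shift cm [10.58  1.48 16.14] turn deg [  0.1   0.1 -87.1]
```

View pics/c4.png

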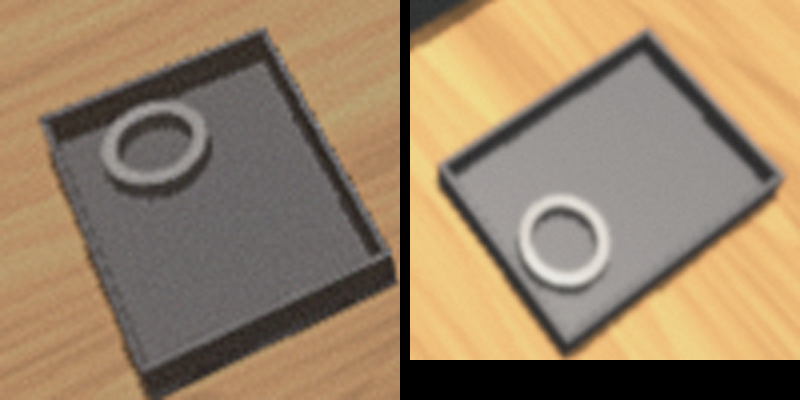

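```bash
python3 - <<'E'
from h import *
P=robot.camera_params
for n,L in (('scene',[(100,245),(156.5,222.5),(188.5,279.2),(126.7,308.5)]),('side',[(265.3,311.7),(333.7,265.7),(378.3,315),(307,372.3)])):
    Q=np.array([onz(P(n),u,.035) for u in L]);print(n,np.round(Q,3).tolist(),Q.mean(0))
print(onz(P('scene'),(90+155/4,215+145/4),.02),onz(P('side'),(255+155/3,255+240/3),.02))
E
```

```text
scene [[0.382, -0.378, 0.035], [0.387, -0.221, 0.035], [0.604, -0.225, 0.035], [0.6, -0.381, 0.035]] [ 0.493459  -0.3014403  0.035    ]
side [[0.376, -0.227, 0.035], [0.59, -0.231, 0.035], [0.584, -0.385, 0.035], [0.368, -0.384, 0.035]] [ 0.47967376 -0.30673092  0.035     ]
[ 0.43024553 -0.31962786  0.02      ] [ 0.42392242 -0.32070277  0.02      ]
```

```bash
python3 -m creep '[[[1.5,0,2,0,0,-8,-0.13],[3,0,4,0,0,-16,-0.13],[4.5,0.5,6,0,0,-24,-0.13],[6,1,8,0,0,-32,-0.13],[7.5,1,10,0,0,-40,-0.13],[9,1.5,12,0,0,-48,-0.13],[10.6,1.5,13.5,0,0,-56,-0.13],[10.6,1.5,13.5,0,0,-64,-0.13]]]'; python3 - <<'E'
from h import *
st();go([0.489,0.069,0.20],np.pi)
E
```

```text
time: 3.8
tool_pos: [0.4877, 0.0712, 0.2244]
tool_rot: [-3.141, -0.003, 2.746]
contact_force: [0.6, -0.6, -0.7]
opening: 0.0403
t 3.8 pos [0.4877 0.0712 0.2244] rpy [-3.141e+00 -3.000e-03  2.746e+00] F [ 0.6 -0.6 -0.7] T [-0.05  0.09  0.11] op 0.0403 q [-0.01  0.3   1.63  0.    1.21 -1.19]
shift cm [-0.21 -0.15  2.44] turn deg [  0.   -0.2 -22.7]
```

```bash
python3 -m creep '[[[0,0,2,0,0,-8,-0.13],[-0.2,-0.2,2,0,0,-16,-0.13],[-0.2,-0.2,2.4,0,0,-22,-0.13],[-0.2,-0.2,2.4,0,0,-22,-0.13],[-0.2,-0.2,2.4,0,0,-22,-0.13]]]'; python3 - <<'E'
from h import *
st();go([0.489,0.069,0.137],np.radians(181.5))
snap('wrist','w2.png')
E
```

```text
time: 4.3
tool_pos: [0.4886, 0.0689, 0.2006]
tool_rot: [3.141, -0.002, 3.128]
contact_force: [-0.9, 0.5, 0.5]
opening: 0.0398
t 4.3 pos [0.4886 0.0689 0.2006] rpy [ 3.141e+00 -2.000e-03  3.128e+00] F [-0.9  0.5  0.5] T [0.07 0.01 0.  ] op 0.0398 q [-0.02  0.32  1.67  0.    1.15 -1.57]
shift cm [-0.06  0.    6.36] turn deg [ 0.1 -0.1 -2.3]
```

View pics/w2.png

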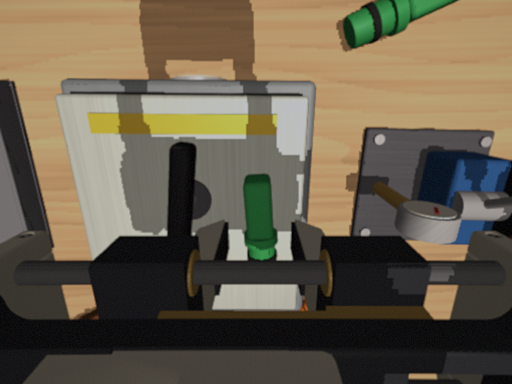

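The plug (245–275, 175–255) is centred between the fingers, and the left finger clears the handle. I'll descend and grip.

```bash
python3 -m creep '[[[0,0,3,0,0,-2,-0.13],[0,0,5,0,0,-2,-0.13],[0,0,6.2,0,0,-2,-0.13],[0,0,6.2,0,0,-2,-0.13],[0,0,6.2,0,0,-2,-1],[0,0,6.2,0,0,-2,-1],[0,0,6.2,0,0,-2,-1],[0,0,6.2,0,0,-2,-1]]]' 15; python3 - <<'E'
from h import *
st()
E
```

```text
time: 5.15
tool_pos: [0.4891, 0.0689, 0.1396]
tool_rot: [3.141, -0.0, -3.121]
contact_force: [0.4, -0.4, 4.0]
opening: 0.022
t 5.15 pos [0.4891 0.0689 0.1396] rpy [ 3.141 -0.    -3.121] F [ 0.4 -0.4  4. ] T [ 0.13  0.13 -0.  ] op 0.022 q [-0.02  0.4   1.75  0.    0.99 -1.61]
```

```bash
python3 -m creep '[[[0,0,-4,0,0,0,-1],[0,0,-8,0,0,0,-1],[0,-4,-10,0,0,0,-1],[0,-9,-10,0,0,0,-1],[0,-14,-10,0,0,0,-1],[-1,-19,-10,0,0,0,-1],[-2,-24,-10,0,0,0,-1],[-2,-28,-10,0,0,0,-1]]]' 15; python3 - <<'E'
from h import *
o=st();go([0.51,-0.28,0.10],np.pi)
snap('wrist','w3.png')
E
```

```text
time: 5.95
tool_pos: [0.5154, -0.2133, 0.2394]
tool_rot: [3.141, 0.001, -3.121]
contact_force: [0.7, 0.2, 0.3]
opening: 0.022
t 5.95 pos [ 0.5154 -0.2133  0.2394] rpy [ 3.141e+00  1.000e-03 -3.121e+00] F [0.7 0.2 0.3] T [ 0.06  0.02 -0.01] op 0.022 q [-0.53  0.4   1.43  0.    1.3  -2.12]
shift cm [ 0.68 -6.66 13.94] turn deg [0.  0.  1.2]
```

View pics/w3.png

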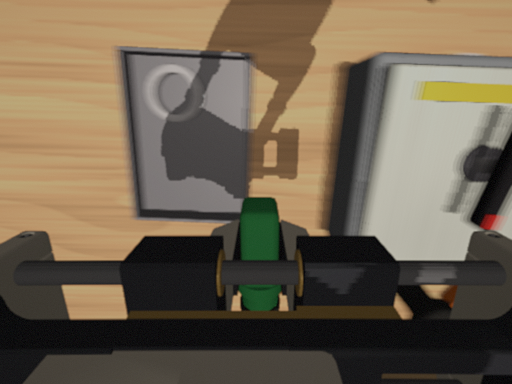

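The plug is held. The tray (122–250, 50–220) with the ring at (173,92) is in clear view, so I check its position from here.

```bash
python3 - <<'E'
from h import *
p=robot.camera_params('wrist')
Q=np.array([onz(p,u,.035) for u in [(119,48),(252,55),(250,222),(135,218)]]);print(np.round(Q,3),Q.mean(0),onz(p,(173,92),.02))
st()
E
```

```text
[[ 0.375 -0.384  0.035]
 [ 0.38  -0.23   0.035]
 [ 0.592 -0.232  0.035]
 [ 0.589 -0.392  0.035]] [ 0.48404612 -0.30968745  0.035     ] [ 0.42146112 -0.33054954  0.02      ]
t 6.0 pos [ 0.515  -0.2191  0.239 ] rpy [-3.138  0.    -3.125] F [-0.6 -4.7 -0.7] T [-0.15  0.05  0.05] op 0.0221 q [-0.54  0.41  1.43 -0.    1.3  -2.12]
```

```bash
python3 -m creep '[[[0.4,-3,3,0,0,1,-1],[0.5,-6,7,0,0,1,-1],[0.5,-6.6,11,0,0,1,-1],[0.5,-6.6,14,0,0,1,-1],[0.5,-6.6,16,0,0,1,-1],[0.5,-6.6,16,0,0,1,-1]]]' 15; python3 - <<'E'
from h import *
o=st();go([0.51,-0.285,0.028],np.pi)
E
```

```text
time: 6.6
tool_pos: [0.5094, -0.2844, 0.0762]
tool_rot: [3.141, -0.005, 3.141]
contact_force: [-0.1, -0.2, -0.8]
opening: 0.022
t 6.6 pos [ 0.5094 -0.2844  0.0762] rpy [ 3.141 -0.005  3.141] F [-0.1 -0.2 -0.8] T [ 0.02 -0.02 -0.03] op 0.022 q [-0.64  0.62  1.56 -0.    0.97 -2.21]
shift cm [-0.08 -0.06  4.82] turn deg [ 0.  -0.3 -0.1]
```

```bash
python3 -m creep '[[[0,0,2,0,0,0,-1],[0,0,3.5,0,0,0,-1],[0,0,4.5,0,0,0,-1],[0,0,4.8,0,0,0,-1],[0,0,4.8,0,0,0,-1],[0,0,4.8,0,0,0,-1]]]' 15; python3 - <<'E'
from h import *
o=st()
E
```

```text
time: 7.2
tool_pos: [0.5098, -0.2847, 0.0293]
tool_rot: [-3.141, -0.004, 3.141]
contact_force: [-0.1, 0.3, -0.1]
opening: 0.0221
t 7.2 pos [ 0.5098 -0.2847  0.0293] rpy [-3.141 -0.004  3.141] F [-0.1  0.3 -0.1] T [-0.01  0.04 -0.01] op 0.0221 q [-0.64  0.69  1.59 -0.    0.87 -2.21]
```

Not in contact yet; I lower a few more mm, then release.

```bash
python3 -m creep '[[[0,0,0.3,0,0,0,-1],[0,0,0.5,0,0,0,-1],[0,0,0.5,0,0,0,-1]]]' 15
python3 -m creep '[[[0,0,0,0,0,0,-0.25],[0,0,0,0,0,0,-0.25],[0,0,0,0,0,0,-0.25],[0,0,-2,0,0,0,-0.25],[0,0,-5,0,0,0,-0.25],[0,0,-9,0,0,0,-0.25],[0,0,-14,0,0,0,-0.25],[0,0,-18,0,0,0,-0.25]]]'; python3 - <<'E'
from h import *
o=st()
snap('wrist','w4.png');im=snap('scene','s4.png');cv2.imwrite('pics/s4c.png',cv2.resize(im[130:330,80:370],None,fx=2.7,fy=2.7)[:,:,::-1])
go([0.488,0.009,0.24],3.006)
E
```

```text
time: 7.5
tool_pos: [0.51, -0.2852, 0.0252]
tool_rot: [-3.14, -0.003, 3.141]
contact_force: [-2.0, 0.1, 4.5]
opening: 0.0219
time: 8.3
tool_pos: [0.5106, -0.2849, 0.2079]
tool_rot: [-3.139, -0.001, 3.141]
contact_force: [-0.1, -0.4, 0.3]
opening: 0.0344
t 8.3 pos [ 0.5106 -0.2849  0.2079] rpy [-3.139e+00 -1.000e-03  3.141e+00] F [-0.1 -0.4  0.3] T [-0.05 -0.03  0.02] op 0.0344 q [-0.64  0.48  1.4  -0.    1.26 -2.21]
shift cm [ 2.48 29.52 -3.1 ] turn deg [-0.5  0.4  7.7]
```

View pics/s4c.png

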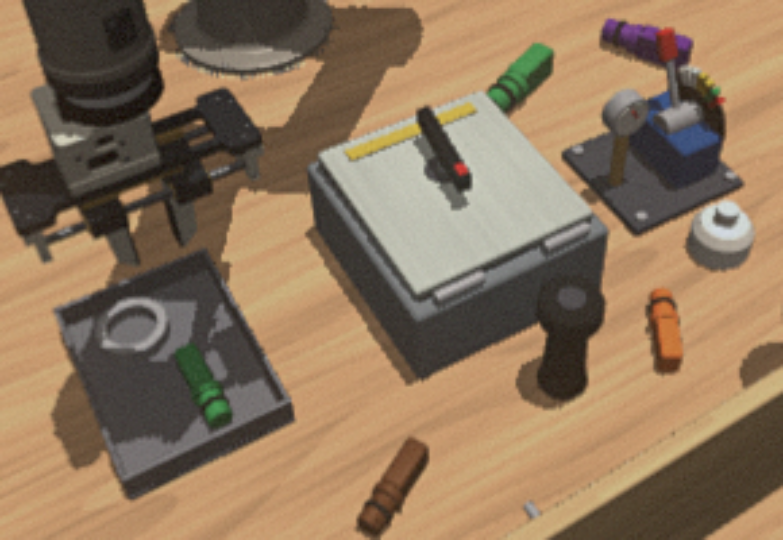

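The plug lies in the tray at (203,385) in the crop, clear of the ring at (135,325). On to the T-handle.

```bash
python3 -m creep '[[[0,4,-3,0,0,4,-0.13],[0.5,9,-3,0,0,8,-0.13],[1,14,-3,0,0,8,-0.13],[1.5,19,-3,0,0,8,-0.13],[2,24,-3,0,0,8,-0.13],[2.5,28,-3,0,0,8,-0.13],[2.5,29.5,-3,0,0,8,-0.13],[2.5,29.5,-3,0,0,8,-0.13]]]'; python3 - <<'E'
from h import *
o=st();go([0.488,0.009,0.146],3.006)
snap('wrist','w5.png')
E
```

```text
time: 9.2
tool_pos: [0.4873, 0.0109, 0.2385]
tool_rot: [-3.134, 0.007, 3.005]
contact_force: [0.9, 0.6, 0.5]
opening: 0.0398
t 9.2 pos [0.4873 0.0109 0.2385] rpy [-3.134  0.007  3.005] F [0.9 0.6 0.5] T [ 0.02 -0.    0.01] op 0.0398 q [-0.13  0.27  1.63 -0.01  1.23 -1.56]
shift cm [-0.03 -0.11  9.25] turn deg [-0.4  0.4 -0.1]
```

View pics/w5.png

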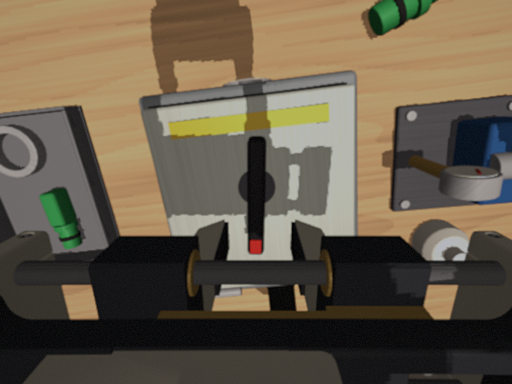

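Handle bar (257,138)–(256,253) is vertical and centred between the fingers. Descend and grip.

```bash
python3 - <<'E'
from h import *
p=robot.camera_params('wrist')
a=onz(p,(257,138),.16);b=onz(p,(256,254),.16);print(a,b,(a+b)/2)
E
python3 -m creep '[[[0,-0.1,4,0,0,0,-0.13],[0,-0.1,7,0,0,0,-0.13],[0,-0.1,9,0,0,0,-0.13],[0,-0.1,9.2,0,0,0,-0.13],[0,-0.1,9.2,0,0,0,-1],[0,-0.1,9.2,0,0,0,-1],[0,-0.1,9.2,0,0,0,-1],[0,-0.1,9.2,0,0,0,-1]]]' 20; python3 - <<'E'
from h import *
o=st();go([0.488,0.009,0.146],3.006)
E
```

```text
[0.43377594 0.01436672 0.16      ] [ 0.53994572 -0.00169495  0.16      ] [0.48686083 0.00633589 0.16      ]
time: 10.05
tool_pos: [0.4887, 0.0073, 0.1476]
tool_rot: [-3.133, 0.01, 3.004]
contact_force: [-0.0, -2.1, 2.8]
opening: 0.0159
t 10.05 pos [0.4887 0.0073 0.1476] rpy [-3.133  0.01   3.004] F [-0.  -2.1  2.8] T [-0.06  0.04 -0.13] op 0.0159 q [-0.14  0.37  1.76 -0.01  1.   -1.56]
shift cm [0.09 0.16 0.16] turn deg [-0.5  0.6 -0.1]
```

```bash
python3 -m creep '[[[0,0,0,0,0,8,-1],[0,0,0,0,0,16,-1],[0,0,0.1,0,0,24,-1],[0,0,0.1,0,0,32,-1],[0,0,0.15,0,0,40,-1],[0,0,0.15,0,0,48,-1],[0,0,0.2,0,0,56,-1],[0,0,0.2,0,0,56,-1]]]' 20; python3 - <<'E'
from h import *
o=st()
E
```

```text
time: 10.85
tool_pos: [0.4871, 0.0066, 0.1448]
tool_rot: [-3.141, 0.012, 2.023]
contact_force: [-2.6, -5.2, -6.7]
opening: 0.0161
t 10.85 pos [0.4871 0.0066 0.1448] rpy [-3.141  0.012  2.023] F [-2.6 -5.2 -6.7] T [-0.9   0.63 -0.14] op 0.0161 q [-0.14  0.38  1.77 -0.01  0.99 -0.58]
```

```bash
python3 -m creep '[[[0,0,0.1,0,0,8,-1],[0,0,0.2,0,0,16,-1],[0,0,0.25,0,0,22,-1],[0,0,0.25,0,0,26,-1],[0,0,0.25,0,0,28,-1],[0,0,0.25,0,0,28,-1]]]' 20; python3 - <<'E'
from h import *
o=st()
E
```

```text
time: 11.45
tool_pos: [0.4865, 0.0058, 0.1435]
tool_rot: [3.137, 0.013, 1.535]
contact_force: [-6.0, -4.3, 7.7]
opening: 0.0173
t 11.45 pos [0.4865 0.0058 0.1435] rpy [3.137 0.013 1.535] F [-6.  -4.3  7.7] T [-0.81  0.97  0.65] op 0.0173 q [-0.14  0.38  1.77 -0.02  0.99 -0.09]
```

The tool turned 1.47 rad and torque rose to 0.65 N m with the jaws starting to spread, so the handle is against its stop. I release, lift and check.

```bash
python3 -m creep '[[[0,0,0,0,0,-1,-0.13],[0,0,0,0,0,-1,-0.13],[0,0,0,0,0,-1,-0.13],[0,0,-3,0,0,-1,-0.13],[0,0,-7,0,0,-1,-0.13],[0,0,-12,0,0,-1,-0.13],[0,0,-16,0,0,-1,-0.13],[0,0,-16,0,0,-1,-0.13]]]'; python3 - <<'E'
from h import *
o=st()
im=snap('wrist','w6.png');p=robot.camera_params('wrist')
np.save('w6p.npy',p,allow_pickle=True)
E
```

```text
time: 12.25
tool_pos: [0.4882, 0.0078, 0.3092]
tool_rot: [3.126, 0.014, 1.553]
contact_force: [1.1, -0.2, 0.1]
opening: 0.0395
t 12.25 pos [0.4882 0.0078 0.3092] rpy [3.126 0.014 1.553] F [ 1.1 -0.2  0.1] T [-0.11  0.01  0.04] op 0.0395 q [-0.13  0.22  1.51 -0.01  1.4  -0.11]
```

View pics/w6.png

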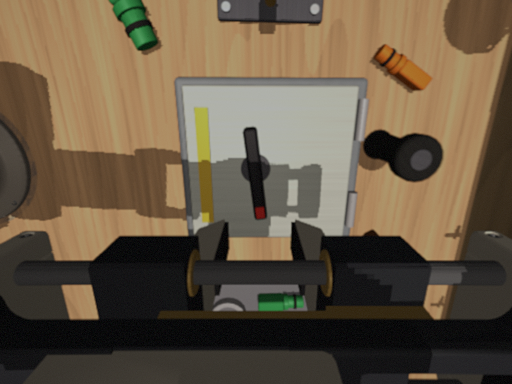

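```bash
python3 - <<'E'
from h import *
p=np.load('w6p.npy',allow_pickle=True).item()
a=onz(p,(251,129),.156);b=onz(p,(260,217),.156);print(a,b,(a+b)/2,'yaw',np.degrees(np.arctan2(*(b-a)[1::-1])),np.linalg.norm(a-b))
im=cv2.imread('pics/w6.png');cv2.imwrite('pics/c6.png',cv2.resize(im[70:245,170:375],None,fx=3.8,fy=3.4,interpolation=2))
E
```

```text
[0.4804338  0.06152244 0.156     ] [ 0.48816274 -0.04067423  0.156     ] [0.48429827 0.0104241  0.156     ] yaw -85.67506289981101 0.1024885182413997
```

View pics/c6.png

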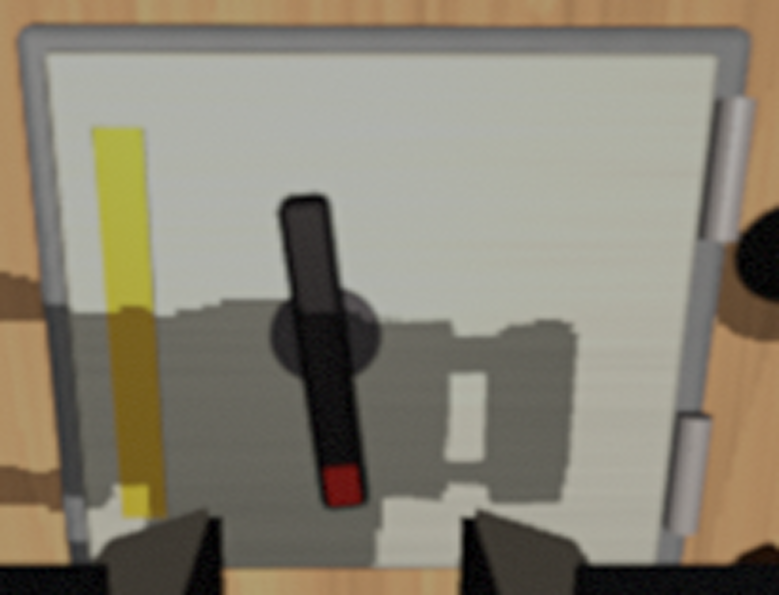

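The bar reads about -85°, which is 1.34–1.36 rad turned, and the stop should be near -91°. That margin is thin, so I re-grip firmly and turn on to the stop.

```bash
python3 - <<'E'
from h import *
go([0.4875,0.008,0.142],1.653)
E
```

```text
shift cm [ 0.24 -0.12 16.39] turn deg [ 0.5  0.8 -5.7]
```

```bash
python3 -m creep '[[[0,0,5,0,0,-5,-0.13],[0.2,-0.1,9,0,0,-6,-0.13],[0.2,-0.1,13,0,0,-6,-0.13],[0.2,-0.1,15.5,0.5,0.8,-6,-0.13],[0.2,-0.1,16.4,0.5,0.8,-6,-0.13],[0.2,-0.1,16.4,0.5,0.8,-6,-0.13]]]'
python3 -m creep '[[[0,0,0,0,0,0,-1],[0,0,0,0,0,0,-1],[0,0,0,0,0,0,-1],[0,0,0,0,0,0,-1]]]' 55; python3 - <<'E'
from h import *
st()
E
```

```text
time: 12.9
tool_pos: [0.4866, 0.0077, 0.1402]
tool_rot: [-3.138, -0.0, 1.657]
contact_force: [0.4, 0.4, -0.2]
opening: 0.0401
time: 13.3
tool_pos: [0.4863, 0.0077, 0.1411]
tool_rot: [-3.138, 0.0, 1.658]
contact_force: [-4.7, -0.7, 3.8]
opening: 0.0151
t 13.3 pos [0.4863 0.0077 0.1411] rpy [-3.138  0.     1.658] F [-4.7 -0.7  3.8] T [-0.11  0.83  0.26] op 0.0151 q [-0.14  0.38  1.77 -0.    0.99 -0.23]
```

```bash
python3 -m creep '[[[0,0,0,0,0,2,-1],[0,0,0,0,0,4,-1],[0,0,0,0,0,6,-1],[0,0,0,0,0,8,-1],[0,0,0,0,0,8,-1],[0,0,0,0,0,8,-1]]]' 55; python3 - <<'E'
from h import *
st()
E
```

```text
time: 13.9
tool_pos: [0.4862, 0.0076, 0.1413]
tool_rot: [-3.139, 0.001, 1.522]
contact_force: [-0.4, -1.4, -2.0]
opening: 0.0174
t 13.9 pos [0.4862 0.0076 0.1413] rpy [-3.139e+00  1.000e-03  1.522e+00] F [-0.4 -1.4 -2. ] T [-0.12  0.01  1.74] op 0.0174 q [-0.14  0.38  1.77 -0.    0.99 -0.09]
```

Torque is 1.74 N m against a hard stop. Release, lift, and move on to look at the regulator.

```bash
python3 -m creep '[[[0,0,0,0,0,-3,-0.13],[0,0,0,0,0,-3,-0.13],[0,0,0,0,0,-3,-0.13],[0,0,-3,0,0,-3,-0.13],[0,0,-7,0,0,-3,-0.13],[0,0,-12,0,0,-3,-0.13],[1,0,-17,0,0,-3,-0.13],[5,0,-20,0,0,-3,-0.13]]]' 20
python3 -m creep '[[[5,0,0,0,0,0,-1],[8,0,0,0,0,0,-1],[11,0,0,0,0,0,-1],[11,0,0,0,0,0,-1]]]' 20
 python3 - <<'E'
from h import *
st()
snap('wrist','w7.png');p=robot.camera_params('wrist');np.save('w7p.npy',p,allow_pickle=True)
im=snap('scene','s7.png');cv2.imwrite('pics/s7c.png',cv2.resize(im[130:230,270:370],None,fx=6,fy=6,interpolation=2)[:,:,::-1])
im=snap('side','d7.png');cv2.imwrite('pics/d7c.png',cv2.resize(im[110:200,160:260],None,fx=6,fy=6,interpolation=2)[:,:,::-1])
E
```

```text
time: 14.7
tool_pos: [0.4901, 0.0555, 0.3449]
tool_rot: [3.139, 0.002, 1.568]
contact_force: [1.4, 1.2, -0.9]
opening: 0.0401
time: 15.1
tool_pos: [0.49, 0.1685, 0.3447]
tool_rot: [3.139, 0.001, 1.57]
contact_force: [-0.3, 0.5, -1.1]
opening: 0.0127
t 15.1 pos [0.49   0.1685 0.3447] rpy [3.139e+00 1.000e-03 1.570e+00] F [-0.3  0.5 -1.1] T [-0.17  0.05 -0.08] op 0.0127 q [ 0.18  0.27  1.34 -0.    1.53  0.18]
```

View pics/w7.png

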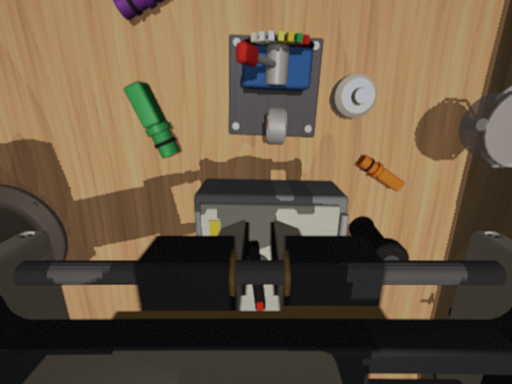

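View pics/s7c.png

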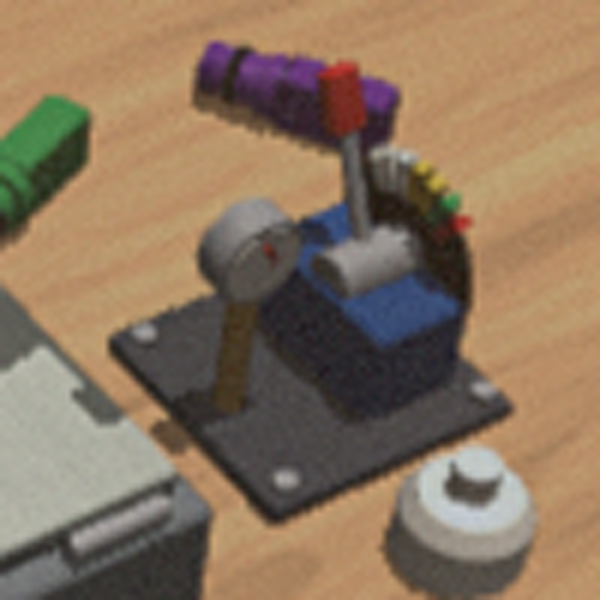

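View pics/d7c.png

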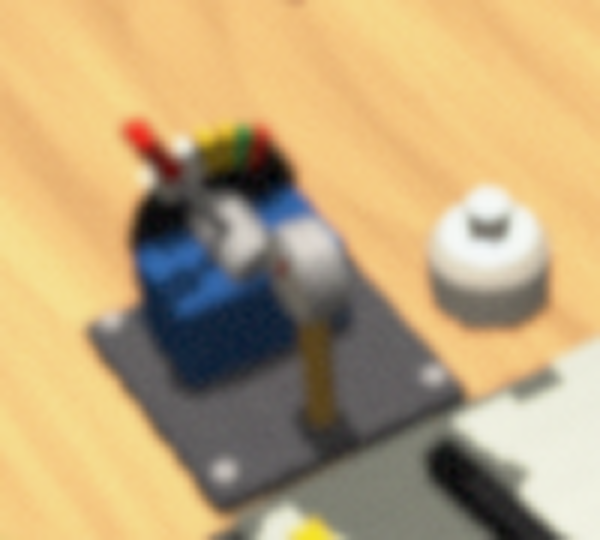

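```bash
python3 - <<'E'
from h import *
p=np.load('w7p.npy',allow_pickle=True).item()
im=cv2.imread('pics/w7.png');cv2.imwrite('pics/c7.png',cv2.resize(im[25:145,220:330],None,fx=6,fy=5,interpolation=2))
hsv=cv2.cvtColor(im,cv2.COLOR_BGR2HSV)
red=(cv2.inRange(hsv,(0,150,60),(8,255,255))|cv2.inRange(hsv,(172,150,60),(180,255,255)));red[75:]=0;red[:,:225]=0;red[:,272:]=0
ys,xs=np.nonzero(red);print('pad px',xs.min(),xs.max(),ys.min(),ys.max(),xs.mean(),ys.mean())
P={n:robot.camera_params(n) for n in('scene','side')}
obs=[(p,(xs.mean(),ys.mean()))]
for n,f,(x0,x1,y0,y1) in (('scene','pics/s7.png',(315,340,135,160)),('side','pics/d7.png',(178,198,125,150))):
    h=cv2.cvtColor(cv2.imread(f),cv2.COLOR_BGR2HSV);r=(cv2.inRange(h,(0,150,60),(8,255,255))|cv2.inRange(h,(172,150,60),(180,255,255)));s=np.zeros_like(r);s[y0:y1,x0:x1]=r[y0:y1,x0:x1]
    ys,xs=np.nonzero(s);print(n,xs.mean(),ys.mean(),xs.min(),xs.max(),ys.min(),ys.max());obs.append((P[n],(xs.mean(),ys.mean())))
print(tri(obs),tri(obs[:2]))
# base plate corners (z .012), screws
for uv in ((230,36),(323,40),(315,138),(229,135),(277,44),(277,78)): print(uv,onz(p,uv,.012)[:2],onz(p,uv,.086)[:2])
E
```

```text
pad px 236 257 41 65 246.65610859728505 53.28733031674208
scene 326.6142857142857 145.84285714285716 323 330 140 151
side 184.54545454545453 134.03030303030303 181 189 130 139
(array([0.47656602, 0.30292175, 0.15164392]), [1.1, 0.4, 0.7]) (array([0.47671629, 0.30248602, 0.15032896]), [0.6, 0.2])
(230, 36) [0.44489598 0.34858914] [0.45194315 0.33294653]
(323, 40) [0.59097411 0.34261716] [0.5753196  0.32790264]
(315, 138) [0.58768401 0.19020057] [0.5725408  0.19917278]
(229, 135) [0.43770092 0.19575455] [0.44586626 0.20386363]
(277, 44) [0.51873277 0.33725842] [0.51430512 0.32337669]
(277, 78) [0.51962242 0.28753773] [0.51505651 0.28138298]
```

View pics/c7.png

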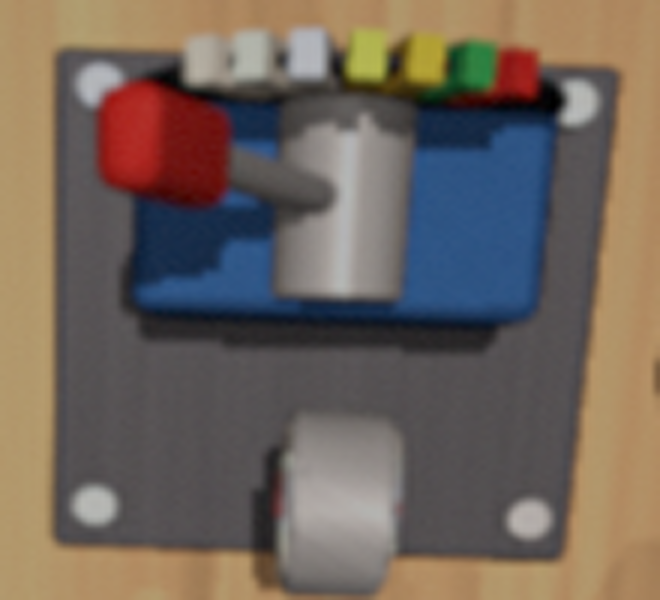

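The wrist crop shows the red pad at (247,53), the pivot barrel at (277,64), the gauge at (277,125), and marks white×3, yellow×2, green, red running to +x. Triangulated, the pad is at (0.477, 0.303, 0.151) and the pivot at x≈0.515. That is a lean of about 0.44 rad, so the lever stands at 0.22, the middle white notch. I'll push with the closed fingers at yaw 0 so the wrist camera sees the pad.

```bash
python3 - <<'E'
from h import *
go([0.438,0.293,0.28],0.0)
E
```

```text
shift cm [12.79 -5.31  6.42] turn deg [ 0.2  0.  89.8]
```

```bash
python3 -m creep '[[[2,-1,0,0,0,8,-1],[4,-2,0,0,0,16,-1],[7,-3,1,0,0,24,-1],[9,-4,2,0,0,32,-1],[11,-5,3,0,0,40,-1],[12.8,-5.3,4,0,0,48,-1],[12.8,-5.3,5,0,0,56,-1],[12.8,-5.3,6.4,0,0,64,-1]]]' 20
 python3 - <<'E'
from h import *
st();go([0.438,0.293,0.21],0.0)
E
```

```text
time: 16.05
tool_pos: [0.4386, 0.2925, 0.2803]
tool_rot: [3.138, -0.002, 0.443]
contact_force: [-1.3, 0.5, -0.0]
opening: 0.0006
t 16.05 pos [0.4386 0.2925 0.2803] rpy [ 3.138e+00 -2.000e-03  4.430e-01] F [-1.3  0.5 -0. ] T [-0.03  0.19 -0.01] op 0.0006 q [ 0.44  0.32  1.45 -0.    1.37  1.57]
shift cm [-0.05 -0.1   7.03] turn deg [ 0.2 -0.2 25.4]
```

```bash
python3 -m creep '[[[0,0,1,0,0,8,-1],[0,0,2,0,0,16,-1],[0,0,3,0,0,24,-1],[0,0,5,0,0,25.4,-1],[0,0,7,0,0,25.4,-1],[0,0,7,0,0,25.4,-1]]]' 20
 python3 - <<'E'
from h import *
st();go([0.4403,0.293,0.161],0.0)
snap('wrist','w8.png')
im=snap('scene','s8.png');cv2.imwrite('pics/s8c.png',cv2.resize(im[110:230,270:390],None,fx=5,fy=5,interpolation=2)[:,:,::-1])
E
```

```text
time: 16.65
tool_pos: [0.438, 0.2905, 0.208]
tool_rot: [3.137, 0.001, -0.003]
contact_force: [-0.6, -0.6, -0.7]
opening: 0.0007
t 16.65 pos [0.438  0.2905 0.208 ] rpy [ 3.137e+00  1.000e-03 -3.000e-03] F [-0.6 -0.6 -0.7] T [-0.09  0.2  -0.01] op 0.0007 q [ 0.44  0.37  1.57 -0.    1.2   2.02]
shift cm [ 0.23 -0.28  4.7 ] turn deg [ 0.3  0.1 -0.1]
```

View pics/w8.png

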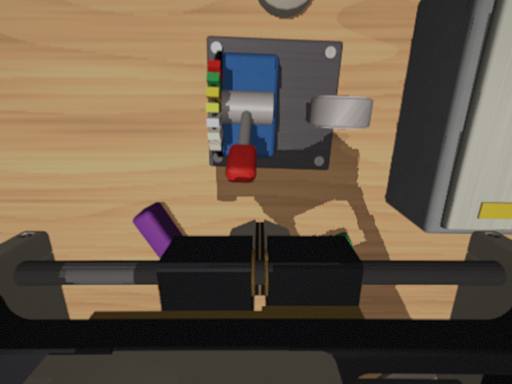

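View pics/s8c.png

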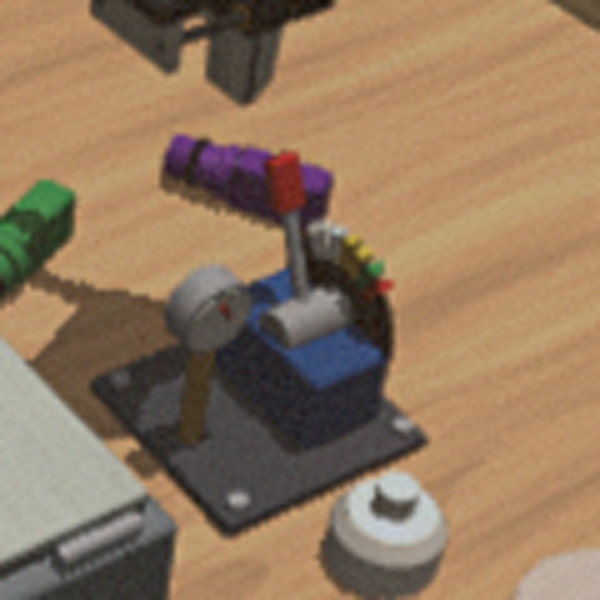

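Pad at (241,163), fingers at (260,235), pivot barrel at (247,107): a clear view. I check the pivot's position again from here, then descend behind the pad.

```bash
python3 - <<'E'
from h import *
p=robot.camera_params('wrist')
for uv,z in (((248,107),.086),((241,163),.151),((244,118),.086),((213,107),.13)): print(uv,onz(p,uv,z))
E
python3 -m creep '[[[0.1,-0.2,2,0,0,0,-1],[0.2,-0.2,4,0,0,0,-1],[0.2,-0.2,4.7,0,0,0,-1],[0.2,-0.2,4.7,0,0,0,-1]]]' 20
 python3 - <<'E'
from h import *
st();snap('wrist','w9.png')
for xf in (-52,-37,-14,6,23.5): go([0.5148+xf/1000-.0095,0.293,0.161],0.0)
E
```

```text
(248, 107) [0.51776891 0.30198709 0.086     ]
(241, 163) [0.4772469  0.30546108 0.151     ]
(244, 118) [0.50764368 0.30599889 0.086     ]
(213, 107) [0.51822768 0.32813094 0.13      ]
time: 17.15
tool_pos: [0.4416, 0.2931, 0.1639]
tool_rot: [3.139, -0.003, -0.002]
contact_force: [0.1, 0.7, 0.3]
opening: 0.0002
t 17.15 pos [0.4416 0.2931 0.1639] rpy [ 3.139e+00 -3.000e-03 -2.000e-03] F [0.1 0.7 0.3] T [-0.04  0.23 -0.02] op 0.0002 q [ 0.44  0.42  1.62 -0.    1.09  2.02]
shift cm [1.13 0.04 0.36] turn deg [ 0.1 -0.2 -0.1]
shift cm [2.63 0.04 0.37] turn deg [ 0.1 -0.2 -0.1]
shift cm [4.93 0.03 0.38] turn deg [ 0.1 -0.2 -0.1]
shift cm [6.93 0.03 0.39] turn deg [ 0.1 -0.2 -0.1]
shift cm [8.68 0.02 0.39] turn deg [ 0.1 -0.2 -0.1]
```

View pics/w9.png

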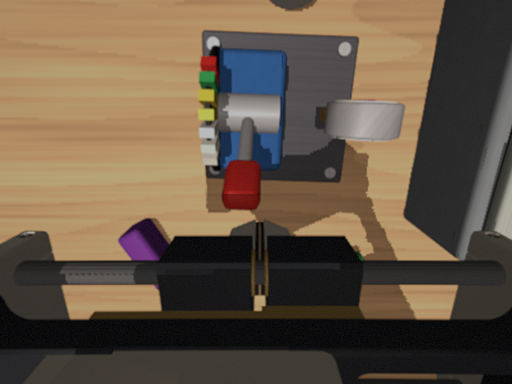

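```bash
python3 -m creep '[[[0.5,0,0.3,0,0,0,-1],[0.9,0,0.3,0,0,0,-1],[1.2,0,0.3,0,0,0,-1],[1.5,0,0.3,0,0,0,-1],[1.8,0,0.3,0,0,0,-1],[2.1,0,0.3,0,0,0,-1],[2.3,0,0.3,0,0,0,-1],[2.3,0,0.3,0,0,0,-1]]]' 20
 python3 - <<'E'
from h import *
st();snap('wrist','w10.png')
E
```

```text
time: 18.0
tool_pos: [0.4599, 0.2937, 0.1625]
tool_rot: [3.139, 0.006, -0.001]
contact_force: [-20.5, 0.9, 11.7]
opening: 0.0003
t 18.0 pos [0.4599 0.2937 0.1625] rpy [ 3.139e+00  6.000e-03 -1.000e-03] F [-20.5   0.9  11.7] T [0.06 3.13 0.19] op 0.0003 q [0.43 0.46 1.58 0.   1.12 2.  ]
```

View pics/w10.png

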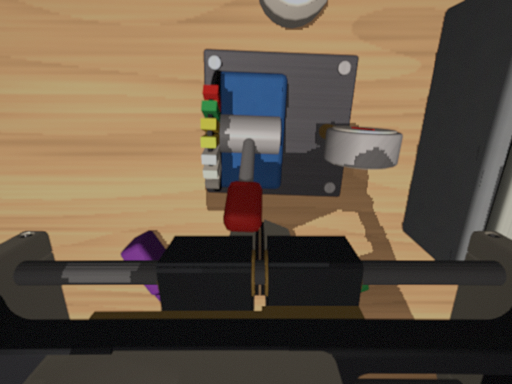

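The push force is 20 N and the lever has not moved, so I back off a little and look.

```bash
python3 - <<'E'
from h import *
st()
im=snap('scene','s11.png');a=cv2.resize(im[100:200,280:380],None,fx=6,fy=6,interpolation=2)[:,:,::-1];cv2.imwrite('pics/s11c.png',a)
im=snap('side','d11.png');cv2.imwrite('pics/d11c.png',cv2.resize(im[80:180,140:240],None,fx=6,fy=6,interpolation=2)[:,:,::-1])
st()
E
```

```text
t 18.05 pos [0.4604 0.2937 0.1625] rpy [ 3.139e+00  5.000e-03 -1.000e-03] F [-16.6   0.8  11.7] T [0.06 2.83 0.19] op 0.0002 q [ 0.43  0.46  1.58 -0.    1.11  2.  ]
t 18.15 pos [0.4612 0.2937 0.1625] rpy [ 3.139e+00  3.000e-03 -1.000e-03] F [-14.8   0.7  10.2] T [0.07 2.45 0.13] op 0.0002 q [ 0.43  0.46  1.57 -0.    1.11  2.  ]
```

View pics/s11c.png

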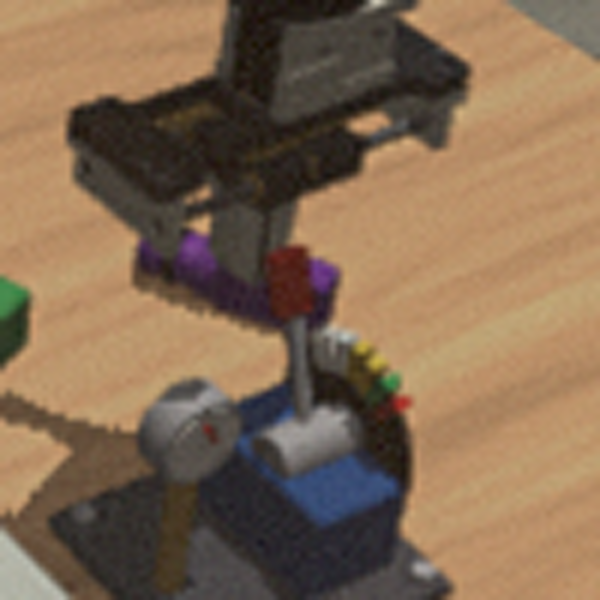

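View pics/d11c.png

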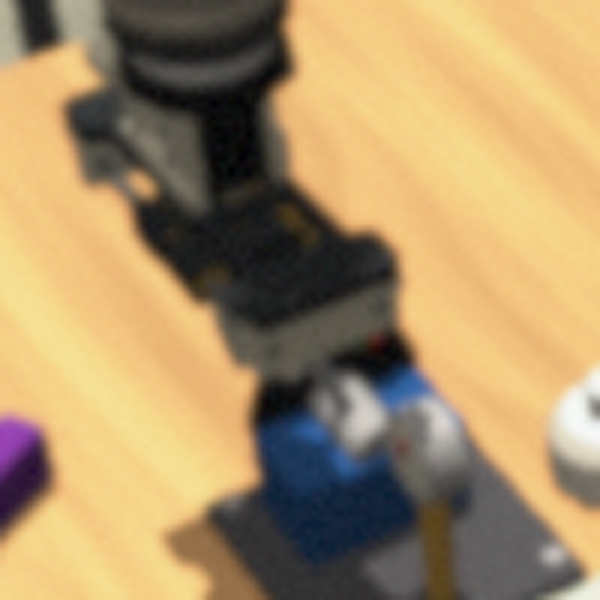

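The tool is still creeping forward as the force decays, so the lever is moving slowly (damped). I hold and watch.

```bash
python3 -m creep '[[[0.2,0,0,0,0,0,-1],[0.2,0,0,0,0,0,-1],[0.2,0,0,0,0,0,-1],[0.2,0,0,0,0,0,-1]]]' 20
 python3 - <<'E'
from h import *
st();snap('wrist','w12.png')
E
```

```text
time: 18.55
tool_pos: [0.4622, 0.2937, 0.163]
tool_rot: [3.139, 0.005, -0.001]
contact_force: [-6.3, -0.4, 3.5]
opening: 0.0006
t 18.55 pos [0.4622 0.2937 0.163 ] rpy [ 3.139e+00  5.000e-03 -1.000e-03] F [-6.3 -0.4  3.5] T [-0.06  0.95  0.02] op 0.0006 q [ 0.43  0.46  1.57 -0.    1.12  2.  ]
```

View pics/w12.png

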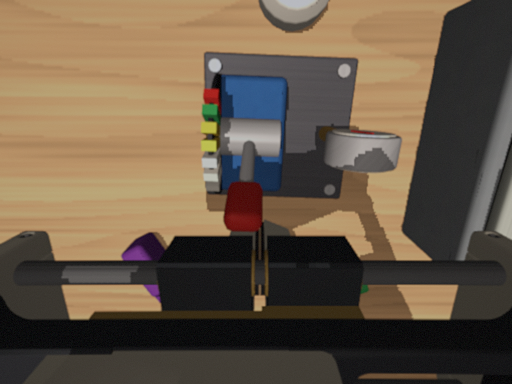

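```bash
python3 -m creep '[[[0.3,0,0,0,0,0,-1],[0.4,0,0,0,0,0,-1],[0.5,0,0,0,0,0,-1],[0.6,0,0,0,0,0,-1],[0.7,0,0,0,0,0,-1],[0.7,0,0,0,0,0,-1],[0.7,0,0,0,0,0,-1],[0.7,0,0,0,0,0,-1]]]' 20
 python3 - <<'E'
from h import *
st();snap('wrist','w13.png')
E
```

```text
time: 19.4
tool_pos: [0.4693, 0.2939, 0.1633]
tool_rot: [3.139, 0.005, -0.001]
contact_force: [-1.6, 0.5, 1.2]
opening: 0.0003
t 19.4 pos [0.4693 0.2939 0.1633] rpy [ 3.139e+00  5.000e-03 -1.000e-03] F [-1.6  0.5  1.2] T [-0.02  0.49 -0.  ] op 0.0003 q [ 0.42  0.47  1.55 -0.    1.13  1.99]
```

View pics/w13.png

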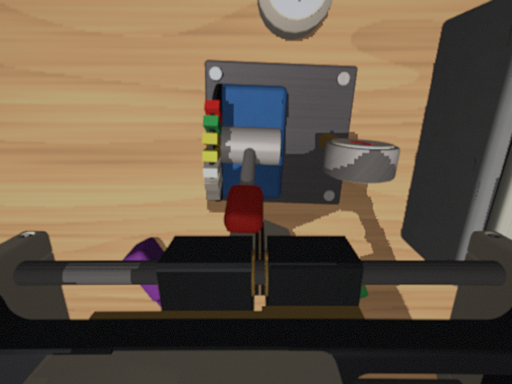

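```bash
cat >> h.py <<'E'
from scipy.optimize import least_squares
def padbb(im): # im RGB
    h=cv2.cvtColor(im,cv2.COLOR_RGB2HSV);r=(cv2.inRange(h,(0,150,50),(8,255,255))|cv2.inRange(h,(172,150,50),(180,255,255)))
    n,l,s,c=cv2.connectedComponentsWithStats(r);i=1+np.argmax(s[1:,4]);return s[i],(l==i)
def padproj(p,a,piv,yaw=-0.035):
    ax=np.array([np.cos(yaw)*np.sin(a),np.sin(yaw)*np.sin(a),np.cos(a)]);nx=np.array([np.cos(yaw)*np.cos(a),np.sin(yaw)*np.cos(a),-np.sin(a)]);ny=np.array([-np.sin(yaw),np.cos(yaw),0])
    V=np.array([proj(p,piv+ax*r+nx*x+ny*y) for r in(.072,.108) for x in(-.007,.007) for y in(-.011,.011)])
    return np.array([V[:,0].min(),V[:,1].min(),V[:,0].max(),V[:,1].max()])
PIV=np.array([0.5160,0.3025,0.070])
def lever(im,p,piv=PIV):
    s,_=padbb(im);bb=np.array([s[0],s[1],s[0]+s[2],s[1]+s[3]])-.5
    r=least_squares(lambda t:(padproj(p,t[0],piv+[0,t[1],0])-bb),[-.3,0])
    return r.x[0]+.66,r.fun,bb
def look():
    o=st();im=robot.read_camera('wrist');p=robot.camera_params('wrist');a,f,bb=lever(im,p);print('lever',round(a,3),'res',np.round(f,1),bb);return a
E
python3 - <<'E'
from h import *
p7=np.load('w7p.npy',allow_pickle=True).item()
im=cv2.imread('pics/w7.png')[:,:,::-1].copy();im[200:]=0
for dx in (-.003,0,.003): print(lever(im,p7,PIV+[dx,0,0]))
p=robot.camera_params('wrist');im=cv2.imread('pics/w13.png')[:,:,::-1].copy()
for dx in (-.003,0,.003): print(lever(im,p,PIV+[dx,0,0]))
E
```

```text
(np.float64(0.24807409765532867), array([-1.51360013, -1.26942435,  2.11116986,  1.55427183]), array([235.5,  40.5, 257.5,  65.5]))
(np.float64(0.21114635745238408), array([-1.83626538, -1.22780867,  2.519524  ,  1.51461172]), array([235.5,  40.5, 257.5,  65.5]))
(np.float64(0.17330028049447394), array([-2.15207216, -1.17743847,  2.90189155,  1.46454099]), array([235.5,  40.5, 257.5,  65.5]))
(np.float64(0.43165204766228704), array([-2.10835183, -3.70010707,  2.11335511,  2.9203283 ]), array([224.5, 184.5, 262.5, 233.5]))
(np.float64(0.39290615784601235), array([-1.94968565, -4.23243472,  1.95438344,  3.41909539]), array([224.5, 184.5, 262.5, 233.5]))
(np.float64(0.35261881382737664), array([-1.76012696, -4.68203367,  1.76451008,  3.88931387]), array([224.5, 184.5, 262.5, 233.5]))
```

Lever now reads about 0.42, the third white notch. Next click goes to the first yellow.

```bash
sed -i 's/0.5160,0.3025/0.5142,0.3025/' h.py; python3 -m creep '[[[0.3,0,0,0,0,0,-1],[0.5,0,0,0,0,0,-1],[0.7,0,0,0,0,0,-1],[0.9,0,0,0,0,0,-1],[1.1,0,0,0,0,0,-1],[1.3,0,0,0,0,0,-1],[1.5,0,0,0,0,0,-1],[1.6,0,0,0,0,0,-1]]]' 20
 python3 - <<'E'
from h import *
look()
E
```

```text
time: 20.25
tool_pos: [0.4821, 0.2939, 0.1636]
tool_rot: [3.139, 0.012, -0.0]
contact_force: [-16.2, -0.8, 11.7]
opening: 0.0005
t 20.25 pos [0.4821 0.2939 0.1636] rpy [ 3.139  0.012 -0.   ] F [-16.2  -0.8  11.7] T [0.04 2.55 0.17] op 0.0005 q [0.41 0.49 1.52 0.   1.15 1.98]
lever 0.534 res [-1.7 -4.1  1.7  2.9] [224.5 191.5 263.5 237.5]
```

```bash
python3 -m creep '[[[0.2,0,0,0,0,0,-1],[0.2,0,0,0,0,0,-1],[0.2,0,0,0,0,0,-1],[0.3,0,0,0,0,0,-1],[0.3,0,0,0,0,0,-1],[0.3,0,0,0,0,0,-1]]]' 20
 python3 - <<'E'
from h import *
look()
E
```

```text
time: 20.9
tool_pos: [0.4854, 0.294, 0.1636]
tool_rot: [3.139, 0.012, -0.0]
contact_force: [-4.2, -0.4, 2.8]
opening: 0.0005
t 20.9 pos [0.4854 0.294  0.1636] rpy [ 3.139  0.012 -0.   ] F [-4.2 -0.4  2.8] T [-0.07  0.75  0.05] op 0.0005 q [0.41 0.49 1.51 0.   1.15 1.98]
lever 0.569 res [-1.8 -4.5  1.8  3.1] [224.5 192.5 263.5 236.5]
```

```bash
python3 -m creep '[[[0.2,0,0,0,0,0,-1],[0.3,0,0,0,0,0,-1],[0.4,0,0,0,0,0,-1],[0.4,0,0,0,0,0,-1],[0.4,0,0,0,0,0,-1]]]' 20
 python3 - <<'E'
from h import *
look();snap('wrist','w14.png')
E
```

```text
time: 21.45
tool_pos: [0.49, 0.2939, 0.1636]
tool_rot: [3.139, 0.01, -0.0]
contact_force: [-0.8, -0.2, 1.3]
opening: 0.0003
t 21.45 pos [0.49   0.2939 0.1636] rpy [ 3.139  0.01  -0.   ] F [-0.8 -0.2  1.3] T [-0.08  0.34 -0.01] op 0.0003 q [0.41 0.5  1.5  0.   1.16 1.98]
lever 0.615 res [-1.3 -3.5  1.3  2.3] [224.5 193.5 264.5 237.5]
```

View pics/w14.png

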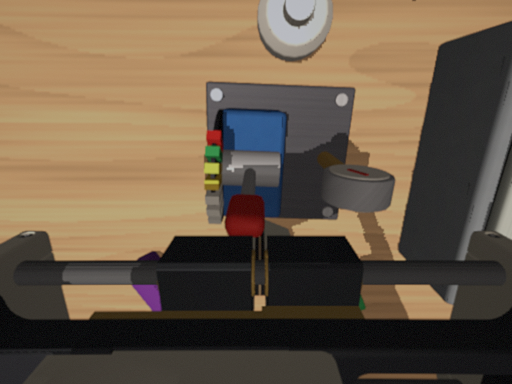

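Force has dropped to under 1 N, so it has snapped in. I back off a few mm, rest and read the lever with nothing touching it.

```bash
python3 -m creep '[[[-0.3,0,0,0,0,0,-1],[-0.6,0,0,0,0,0,-1],[-0.6,0,0,0,0,0,-1],[-0.6,0,0,0,0,0,-1],[-0.6,0,0,0,0,0,-1],[-0.6,0,0,0,0,0,-1]]]' 20
 python3 - <<'E'
from h import *
look();im=snap('wrist','w15.png');i2=snap('scene','s15.png');print(lever(np.where(np.add.outer(np.zeros(384),((np.arange(512)>290)&(np.arange(512)<350)))[:,:,None]>0,i2,0).astype(np.uint8),robot.camera_params('scene')))
a=cv2.resize(im[120:250,190:310],(480,520),interpolation=2);b=cv2.resize(i2[110:210,290:370],(320,400),interpolation=2)
o=np.zeros((520,800,3),np.uint8);o[:,:480]=a;o[:400,480:]=b;cv2.imwrite('pics/c15.png',o[:,:,::-1])
E
```

```text
time: 22.15
tool_pos: [0.4843, 0.2939, 0.1636]
tool_rot: [3.139, 0.01, -0.0]
contact_force: [0.5, -0.1, 0.4]
opening: 0.0004
t 22.15 pos [0.4843 0.2939 0.1636] rpy [ 3.139  0.01  -0.   ] F [ 0.5 -0.1  0.4] T [-0.01  0.15  0.02] op 0.0004 q [0.41 0.49 1.51 0.   1.15 1.98]
lever 0.644 res [-1.2 -3.5  1.2  2.2] [223.5 181.5 264.5 222.5]
(np.float64(0.6474808896840283), array([-1.42839567, -2.03329641,  1.31355069,  1.71237103]), array([330.5, 144.5, 338.5, 155.5]))
```

View pics/c15.png

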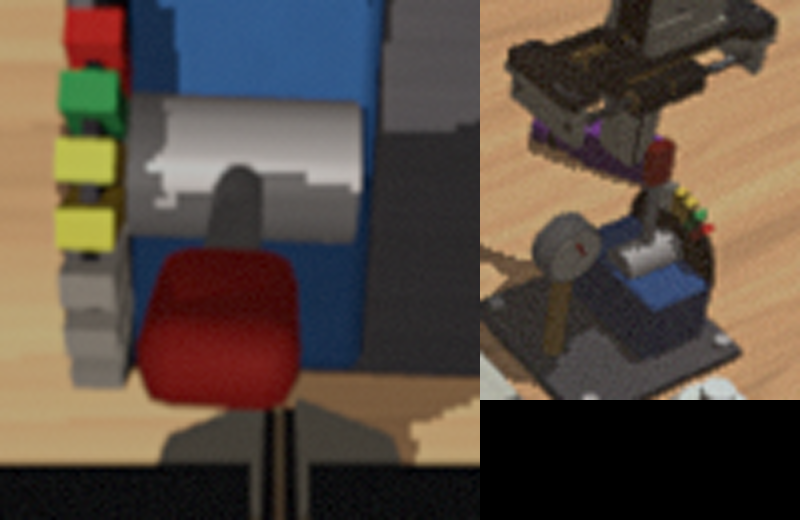

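Both cameras give 0.645: lever at rest in the first yellow notch for over 0.6 s. Next click.

```bash
python3 -m creep '[[[0.5,0,0,0,0,0,-1],[0.8,0,0,0,0,0,-1],[1.1,0,0,0,0,0,-1],[1.3,0,0,0,0,0,-1],[1.5,0,0,0,0,0,-1],[1.7,0,0,0,0,0,-1],[1.8,0,0,0,0,0,-1],[1.8,0,0,0,0,0,-1]]]' 20
 python3 - <<'E'
from h import *
look()
E
```

```text
time: 23.1
tool_pos: [0.5002, 0.2938, 0.1637]
tool_rot: [3.138, 0.015, 0.0]
contact_force: [-8.1, -1.6, 6.9]
opening: 0.0003
t 23.1 pos [0.5002 0.2938 0.1637] rpy [3.138 0.015 0.   ] F [-8.1 -1.6  6.9] T [-0.23  1.53  0.03] op 0.0003 q [0.4  0.52 1.47 0.   1.17 1.97]
lever 0.714 res [-1.2 -3.4  1.2  2.1] [224.5 197.5 264.5 237.5]
```

```bash
python3 -m creep '[[[0.2,0,0,0,0,0,-1],[0.3,0,0,0,0,0,-1],[0.4,0,0,0,0,0,-1],[0.5,0,0,0,0,0,-1],[0.6,0,0,0,0,0,-1],[0.6,0,0,0,0,0,-1],[0.6,0,0,0,0,0,-1]]]' 20
 python3 - <<'E'
from h import *
look()
E
```

```text
time: 23.85
tool_pos: [0.5043, 0.2936, 0.1638]
tool_rot: [3.137, 0.019, 0.0]
contact_force: [-8.1, -0.9, 5.6]
opening: 0.0004
t 23.85 pos [0.5043 0.2936 0.1638] rpy [3.137 0.019 0.   ] F [-8.1 -0.9  5.6] T [-0.21  1.55  0.02] op 0.0004 q [0.39 0.53 1.45 0.   1.18 1.96]
lever 0.757 res [-1.7 -3.4  1.7  2.1] [225.5 198.5 264.5 236.5]
```

```bash
python3 -m creep '[[[0.2,0,0,0,0,0,-1],[0.2,0,0,0,0,0,-1],[0.3,0,0,0,0,0,-1],[0.3,0,0,0,0,0,-1],[0.3,0,0,0,0,0,-1],[0.3,0,0,0,0,0,-1]]]' 20
 python3 - <<'E'
from h import *
look()
E
```

```text
time: 24.5
tool_pos: [0.5065, 0.2935, 0.1638]
tool_rot: [3.137, 0.021, 0.001]
contact_force: [-4.2, -1.5, 3.4]
opening: 0.0005
t 24.5 pos [0.5065 0.2935 0.1638] rpy [3.137e+00 2.100e-02 1.000e-03] F [-4.2 -1.5  3.4] T [-0.14  0.93  0.03] op 0.0005 q [0.39 0.53 1.44 0.   1.19 1.96]
lever 0.791 res [-1.7 -2.9  1.7  1.8] [225.5 197.5 264.5 234.5]
```

```bash
python3 -m creep '[[[0.2,0,0,0,0,0,-1],[0.3,0,0,0,0,0,-1],[0.3,0,0,0,0,0,-1],[0.3,0,0,0,0,0,-1]]]' 20
 python3 - <<'E'
from h import *
look()
E
```

```text
time: 24.95
tool_pos: [0.5094, 0.2934, 0.1637]
tool_rot: [3.136, 0.021, 0.0]
contact_force: [-3.7, -0.0, 2.5]
opening: 0.0008
t 24.95 pos [0.5094 0.2934 0.1637] rpy [3.136 0.021 0.   ] F [-3.7 -0.   2.5] T [-0.13  0.77  0.01] op 0.0008 q [0.39 0.53 1.44 0.   1.19 1.96]
lever 0.824 res [-1.7 -2.4  1.7  1.4] [225.5 197.5 264.5 233.5]
```

```bash
python3 -m creep '[[[-0.3,0,0,0,0,0,-1],[-0.7,0,0,0,0,0,-1],[-0.7,0,0,0,0,0,-1],[-0.7,0,0,0,0,0,-1],[-0.7,0,0,0,0,0,-1],[-0.7,0,0,0,0,0,-1],[-0.7,0,0,0,0,0,-1]]]' 20
 python3 - <<'E'
from h import *
look();i2=snap('scene','s16.png');i2[:,:290]=0;i2[:,350:]=0;print(lever(i2,robot.camera_params('scene')))
E
```

```text
time: 25.7
tool_pos: [0.5027, 0.2934, 0.1638]
tool_rot: [3.136, 0.021, 0.0]
contact_force: [-0.4, -0.4, 0.6]
opening: 0.0008
t 25.7 pos [0.5027 0.2934 0.1638] rpy [3.136 0.021 0.   ] F [-0.4 -0.4  0.6] T [-0.02  0.19  0.01] op 0.0008 q [0.4  0.52 1.45 0.   1.18 1.96]
lever 0.856 res [-1.6 -2.1  1.6  1.2] [224.5 183.5 264.5 215.5]
(np.float64(0.8598041446732891), array([-2.2333964 , -1.62841547,  2.12483139,  1.36612157]), array([334.5, 148.5, 342.5, 159.5]))
```

Both cameras give about 0.86: the second yellow notch, at rest. The last click goes to green in careful steps.

```bash
python3 -m creep '[[[0,0,0,0,0,0,-1],[0.4,0,0,0,0,0,-1],[0.8,0,0,0,0,0,-1],[1.1,0,0,0,0,0,-1],[1.4,0,0,0,0,0,-1],[1.6,0,0,0,0,0,-1],[1.8,0,0,0,0,0,-1],[1.8,0,0,0,0,0,-1]]]' 20
 python3 - <<'E'
from h import *
look()
E
```

```text
time: 26.6
tool_pos: [0.5179, 0.2933, 0.1629]
tool_rot: [3.135, 0.028, 0.001]
contact_force: [-8.6, -1.3, 3.2]
opening: 0.0002
t 26.6 pos [0.5179 0.2933 0.1629] rpy [3.135e+00 2.800e-02 1.000e-03] F [-8.6 -1.3  3.2] T [-0.13  1.74 -0.01] op 0.0002 q [0.38 0.55 1.41 0.   1.21 1.95]
lever 0.921 res [-1.2 -1.6  1.2  0.9] [225.5 198.5 265.5 230.5]
```

```bash
python3 -m creep '[[[0.2,0,0,0,0,0,-1],[0.3,0,0,0,0,0,-1],[0.4,0,0,0,0,0,-1],[0.5,0,0,0,0,0,-1],[0.5,0,0,0,0,0,-1],[0.5,0,0,0,0,0,-1]]]' 20
 python3 - <<'E'
from h import *
look()
E
```

```text
time: 27.25
tool_pos: [0.521, 0.2932, 0.1624]
tool_rot: [3.134, 0.032, 0.001]
contact_force: [-7.4, -0.4, 2.7]
opening: 0.0004
t 27.25 pos [0.521  0.2932 0.1624] rpy [3.134e+00 3.200e-02 1.000e-03] F [-7.4 -0.4  2.7] T [-0.1  1.5 -0. ] op 0.0004 q [0.38 0.56 1.4  0.01 1.22 1.95]
lever 0.956 res [-1.2 -1.1  1.2  0.6] [225.5 198.5 265.5 229.5]
```

```bash
python3 -m creep '[[[0.2,0,0,0,0,0,-1],[0.3,0,0,0,0,0,-1],[0.4,0,0,0,0,0,-1],[0.4,0,0,0,0,0,-1],[0.4,0,0,0,0,0,-1]]]' 20
 python3 - <<'E'
from h import *
look()
E
```

```text
time: 27.8
tool_pos: [0.5233, 0.2931, 0.162]
tool_rot: [3.133, 0.037, 0.002]
contact_force: [-6.7, 0.1, 2.5]
opening: 0.0003
t 27.8 pos [0.5233 0.2931 0.162 ] rpy [3.133e+00 3.700e-02 2.000e-03] F [-6.7  0.1  2.5] T [-0.1   1.26  0.04] op 0.0003 q [0.38 0.56 1.39 0.01 1.23 1.95]
lever 0.984 res [-1.6 -0.7  1.7  0.4] [225.5 198.5 264.5 228.5]
```

```bash
python3 -m creep '[[[0.2,0,0,0,0,0,-1],[0.3,0,0,0,0,0,-1],[0.3,0,0,0,0,0,-1],[0.3,0,0,0,0,0,-1],[0.3,0,0,0,0,0,-1]]]' 20
 python3 - <<'E'
from h import *
look()
E
```

```text
time: 28.35
tool_pos: [0.5255, 0.293, 0.1616]
tool_rot: [3.133, 0.039, 0.002]
contact_force: [-4.0, -0.1, 1.3]
opening: 0.0006
t 28.35 pos [0.5255 0.293  0.1616] rpy [3.133e+00 3.900e-02 2.000e-03] F [-4.  -0.1  1.3] T [-0.11  0.9  -0.03] op 0.0006 q [0.38 0.57 1.38 0.01 1.23 1.95]
lever 1.013 res [-2.1 -1.5  2.1  0.8] [226.5 199.5 264.5 226.5]
```

```bash
python3 -m creep '[[[0.1,0,0,0,0,0,-1],[0.2,0,0,0,0,0,-1],[0.2,0,0,0,0,0,-1],[0.2,0,0,0,0,0,-1]]]' 20
 python3 - <<'E'
from h import *
look()
E
```

```text
time: 28.8
tool_pos: [0.5278, 0.2929, 0.1612]
tool_rot: [3.132, 0.038, 0.002]
contact_force: [-2.6, -0.9, -0.4]
opening: 0.0004
t 28.8 pos [0.5278 0.2929 0.1612] rpy [3.132e+00 3.800e-02 2.000e-03] F [-2.6 -0.9 -0.4] T [-0.11  0.63 -0.03] op 0.0004 q [0.38 0.57 1.37 0.01 1.23 1.94]
lever 1.044 res [-2.  -0.8  2.   0.7] [226.5 198.5 264.5 224.5]
```

Past the crest. I back off, then read it free of contact.

```bash
python3 -m creep '[[[-0.3,0,0,0,0,0,-1],[-0.8,0,0,0,0,0,-1],[-0.8,0,0,0,0,0,-1],[-0.8,0,0,0,0,0,-1],[-0.8,0,0,0,0,0,-1],[-0.8,0,0,0,0,0,-1]]]' 20
 python3 - <<'E'
from h import *
look();i2=snap('scene','s17.png');i2[:,:290]=0;i2[:,355:]=0;print(lever(i2,robot.camera_params('scene')))
E
```

```text
time: 29.45
tool_pos: [0.5202, 0.293, 0.1617]
tool_rot: [3.133, 0.038, 0.002]
contact_force: [0.6, -0.3, 0.1]
opening: 0.0003
t 29.45 pos [0.5202 0.293  0.1617] rpy [3.133e+00 3.800e-02 2.000e-03] F [ 0.6 -0.3  0.1] T [-0.06  0.13  0.01] op 0.0003 q [0.38 0.56 1.4  0.01 1.22 1.95]
lever 1.069 res [-1.9 -0.9  1.9  0.9] [226.5 179.5 265.5 205.5]
(np.float64(1.082631268597469), array([-1.83205434, -1.69226314,  1.89802317,  1.82490685]), array([337.5, 154.5, 347.5, 163.5]))
```

In green (1.07–1.08, with the same -0.02 bias as before). Retreat back and up, clear of everything, for the final check.

```bash
python3 -m creep '[[[-2,0,0,0,0,0,-1],[-4,0,-1,0,0,0,-1],[-5,0,-4,0,0,0,-1],[-6,0,-8,0,0,0,-1],[-7,0,-12,0,0,0,-1],[-8,0,-15,0,0,0,-1],[-8,0,-15,0,0,0,-1]]]' 20
 python3 - <<'E'
from h import *
look();i2=snap('scene','s18.png');cv2.imwrite('pics/s18c.png',cv2.resize(i2[130:330,80:370],None,fx=2.7,fy=2.7,interpolation=2)[:,:,::-1])
i2=i2.copy();i2[:,:290]=0;i2[:,355:]=0;print(lever(i2,robot.camera_params('scene')))
im=snap('side','d18.png');cv2.imwrite('pics/d18c.png',cv2.resize(im[90:380,140:390],None,fx=2,fy=2,interpolation=2)[:,:,::-1])
E
```

```text
time: 30.25
tool_pos: [0.4466, 0.295, 0.3196]
tool_rot: [3.137, 0.029, 0.002]
contact_force: [0.3, -0.4, 0.1]
opening: 0.0004
t 30.25 pos [0.4466 0.295  0.3196] rpy [3.137e+00 2.900e-02 2.000e-03] F [ 0.3 -0.4  0.1] T [-0.06  0.1   0.01] op 0.0004 q [0.44 0.33 1.33 0.01 1.52 2.  ]
lever 1.072 res [-1. -2.  1.  3.] [243.5  60.5 264.5  86.5]
(np.float64(1.0960111128831556), array([-1.87012605, -1.63632603,  1.9331644 ,  1.76405064]), array([338.5, 154.5, 348.5, 163.5]))
```

View pics/s18c.png

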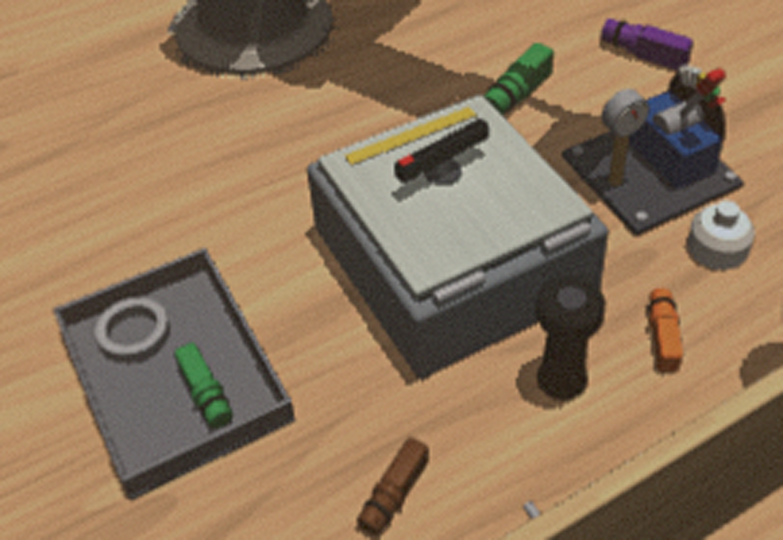

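View pics/d18c.png

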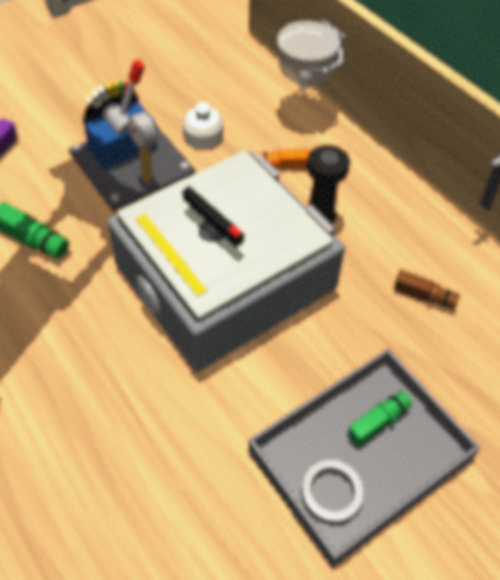

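```bash
python3 - <<'E'
from h import *
P={n:robot.camera_params(n) for n in('scene','side')}
S=lambda x,y:(80+x/2.7,130+y/2.7);D=lambda x,y:(140+x/2,90+y/2)
for n,a,b in(('scene',S(399,166),S(484,126)),('side',D(237,233),D(188,194))):
    A=onz(P[n],a,.153);B=onz(P[n],b,.153);d=A-B;print(n,A,B,np.degrees(np.arctan2(d[1],d[0])),np.linalg.norm(d))
im=cv2.imread('pics/w13.png')
E
```

```text
scene [ 0.49372212 -0.04574895  0.153     ] [0.48870201 0.05520636 0.153     ] -87.15325125504701 0.1010800450108476
side [ 0.49086465 -0.04079426  0.153     ] [0.47760493 0.0480549  0.153     ] -81.51190101410623 0.08983314078947652
```

The outer cameras give -87° and -82° for the bar, too coarse to settle the handle's angle. There is plenty of time, so I look from straight above with the wrist camera.

```bash
python3 -m creep '[[[0,4,-3,0,0,-8,-1],[0,9,-3,0,0,-16,-1],[1,14,-3,0,0,-24,-1],[2,19,-3,0,0,-32,-1],[3,24,-3,0,0,-40,-1],[4,28,-3,0,0,-48,-1],[4,33,-3,0,0,-56,-1],[4,34,-3,0,0,-64,-1]]]' 20
python3 -m creep '[[[0,0,0,0,0,-8,-1],[0,0,0,0,0,-16,-1],[0,0,0,0,0,-24,-1],[0,0,0,0,0,-24,-1]]]' 20
 python3 - <<'E'
from h import *
st();im=snap('wrist','w19.png');p=robot.camera_params('wrist');np.save('w19p.npy',p,allow_pickle=True)
cv2.imwrite('pics/c19.png',cv2.resize(im[35:215,185:385],None,fx=4,fy=3.3,interpolation=2)[:,:,::-1])
E
```

```text
time: 31.2
tool_pos: [0.4872, -0.0477, 0.3433]
tool_rot: [-3.108, 0.028, 1.083]
contact_force: [0.0, 0.2, -0.6]
opening: 0.0006
time: 31.6
tool_pos: [0.4869, -0.0481, 0.3415]
tool_rot: [-3.096, 0.011, 1.503]
contact_force: [0.5, -0.3, -0.5]
opening: 0.0004
t 31.6 pos [ 0.4869 -0.0481  0.3415] rpy [-3.096  0.011  1.503] F [ 0.5 -0.3 -0.5] T [-0.13  0.07 -0.  ] op 0.0004 q [-0.24  0.24  1.39 -0.02  1.55 -0.17]
```

View pics/c19.png

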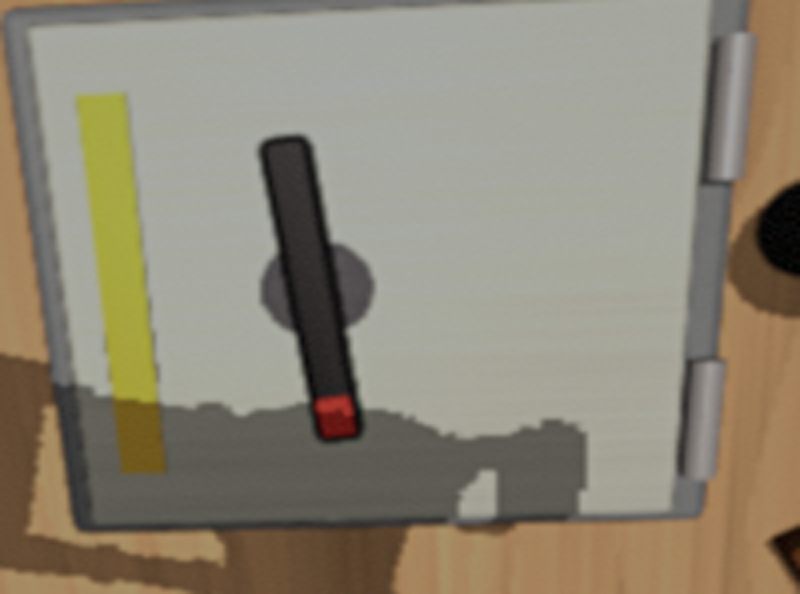

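```bash
python3 - <<'E'
from h import *
for f,s,h,zs,zh,off in (('w1p.npy',[(104,118),(97,505)],[(125,314),(459,370)],.122,.160,(195,35,4,3.5)),('w19p.npy',[(102,95),(144,472)],[(286,139),(338,437)],.118,.156,(185,35,4,3.3))):
    p=np.load(f,allow_pickle=True).item();F=lambda c:(off[0]+c[0]/off[2],off[1]+c[1]/off[3])
    def ang(pts,z):
        d=onz(p,F(pts[1]),z)-onz(p,F(pts[0]),z);return np.degrees(np.arctan2(d[1],d[0])),np.linalg.norm(d)
    print(f,ang(s,zs),ang(h,zh))
E
```

```text
w1p.npy (np.float64(-90.6269665956479), np.float64(0.14970228331686875)) (np.float64(-7.847325878916276), np.float64(0.1070519630088317))
w19p.npy (np.float64(-91.68006477304054), np.float64(0.14832648792594494)) (np.float64(-85.55478789273667), np.float64(0.10552236848582042))
```

Relative to the yellow stripe, the bar has turned 1.34 rad by vision. It sits at -85.6°, which is where the jaw spread put it while 1.74 N m was pressing it against the stop (-85.9°). So it is at its mechanical stop and did not spring back. Nothing is in contact, so I hand in.

```bash
python3 - <<'E'
from h import *
st();print(robot.hand_in())
E
```

```text
t 31.65 pos [ 0.487  -0.0479  0.3418] rpy [-3.097  0.012  1.499] F [ 0.4 -1.   0. ] T [-0.07 -0.    0.02] op 0.0006 q [-0.24  0.24  1.39 -0.02  1.55 -0.17]
the job is handed in; nothing more can be done
None
```

The job is handed in at about 32 s, with all the steps done in order as far as I could measure. No verdict is reported.

- **Plug:** I laid the small green plug in the tray. The last pictures show it lying there, clear of the ring.
- **T-handle:** I turned it clockwise to its stop twice. On the second try the wrist read 1.74 N m with the bar no longer turning.
- **Lever:** It started in the middle white notch (0.22). I clicked it notch by notch, resting over half a second in each yellow notch. Released, it read 0.645 in the first yellow and about 0.86 in the second. In green it reads 1.07 (wrist camera) and 1.10 (scene camera).
- **Bystanders:** The ring, mouthpiece and cap look unmoved in the final pictures. I did not measure their positions again.

**One check disagreed:** by camera the handle turned only about 1.34 rad from its start, not 1.45. The bar sits at -85.6°, against about -85.9° estimated while it was pressed on the stop. I take the difference as a start angle slightly above 0 plus measuring error. That is only a little over the 1.3 rad limit, and I could not read the hatch's draw-down directly.

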